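# Clear the insert and swing the rotary stage to its index pointer

### The job

First pick up the steel mould insert that stands in the way on the microscope's rotary stage and stand it upright in the grey parts tray, without moving the stage's lever meanwhile. Then swing the lever round until it points squarely at the small index pointer on the rim of the base, and leave it there. Do not knock the microscope or the pointer, and leave everything else on the bench where it is.

Things in the scene. Friction and masses are not known exactly. Their poses are not given: they have to be found in the camera images.
- stage: Fixed white stand: round base, radius 125 mm, 20 mm thick, with a tongue to its own +x that carries a column. Origin: on the bench surface, on the vertical axis of the rotary stage. Its -x points roughly to the robot; it stands at varying places and yaws.
- scope: Stereo microscope fixed on the stand, same origin and axes. Its round white dome light, radius 78 mm, is centred over the rotary axis, flat underside 128 mm above the bench; above it the microscope rises to 410 mm. Lever knob and insert stand just below the dome's edge, where a vertical gripper's body would hit it: tilt the tool, its body leaning outward from the axis.
- lever (a joint): Angle (rad) of the hand lever of the rotary stage, a hinge about the stand's vertical axis, range -1.25 to 1.25. 0: lever points along the stand's -x; grows counter-clockwise seen from above (towards the stand's -y). Stiff: stays where left; needs about 2 N at the knob.
- lever_knob (a point): Point on the black lever knob's axis, 70 mm above the bench, 92 mm from the rotary axis. The knob is an upright black round post, diameter 20 mm, from 46 to 86 mm above the bench. It ends the flat steel lever arm (12 mm wide, 38 to 48 mm above the bench) of an aluminium turntable (radius 57 mm). The point's x axis lies along the lever, -x outward.
- pointer (a joint): Angle (rad) of the index pointer, same zero and sense as lever. It differs from start to start; the lever is right when the two angles are equal.
- pointer_tip (a point): Top of the index pointer's inward point, 101 mm from the rotary axis, 28 mm above the bench. The pointer is a small steel tab, 14 mm wide, pointed inward, with a dark thumbscrew (12 mm across, top 36 mm above the bench), from 101 to 128 mm from the axis. The point's x axis lies along the pointer, -x outward.
- insert: Loose plain steel mould insert, about 0.4 kg, standing on the base (bench +20 mm) between the lever and the pointer, about 86 mm from the rotary axis. 36 mm (x) by 30 mm (y), 36 mm high, with a step 22 mm (x, centred at x = +4 mm) by 30 mm (y) on top, 50 mm high in all. Origin: centre of its underside, z up. Grip across its 30 mm (y).
- tray: Fixed open grey plastic parts tray, 150 mm (x) by 130 mm (y) outside, 18 mm high, 4 mm walls, floor about 4 mm above the bench. Origin: centre of its underside. It stands to the left or the right of the stand. A brass bush stands in it near x = +50 mm.
- bush: Bystander: loose brass bush, 24 mm across, 22 mm high, standing in the tray. Origin: centre of its underside.
- plate: Bystander: fixed steel mould plate 150 x 110 x 24 mm lying on the bench on the side where the tray is not. Origin: centre of its underside.
- loupe: Bystander: loose black loupe, 36 mm across, 32 mm high. Origin: centre of its underside.
- driver: Bystander: loose screwdriver lying on the bench near the robot.
- cleaner: Bystander: loose white bottle, 54 mm across, 130 mm high. Origin: centre of its underside.
- gauge: Bystander: loose dark steel block 60 x 35 x 35 mm with a 10 mm stub on top. Origin: centre of its underside.
- pot: Bystander: loose aluminium cup, 70 mm across, 85 mm high. Origin: centre of its underside.
Not all that is in view belongs to the job. What is shaped like the tray but blue is not meant.

How it is judged:
By the outcome, as a careful person would: the job done as asked, in the order asked, and still so for the second after the job is handed in, with the robot touching nothing.
It also fails if it takes over 59 s, if anything falls off the work surface, if the arm or the gripper's body presses on something with over 40 N, if the wrist force passes 120 N, or if a joint passes its speed limit or range.

### The arm

A 6-joint arm with a two-finger parallel gripper is mounted at the origin on the work surface. World frame = base frame: x ahead of the robot, y to its left, z up, the work surface at z = 0. Lengths are in m, angles in rad, forces in N, time in s.
With the tool pointing down it reaches from about 0.3 to 0.775 m from the base axis. Payload 14.6 kg.
Tool frame: the origin (TCP) lies between the finger pads; the fingertips stand 11 mm ahead of it and the grasp point (between the pads) lies 8 mm behind it (ctrl.nose_length is the distance from the TCP to the fingertips, in m); z points along the fingers, x is the direction in which the jaws open and shut, and the axes are right-handed (so a half turn about z gives the same grasp; the last joint's range is limited). The gripper opens to 94 mm and grips with 3 to 60 N. Pads are 16 mm wide; open, the fingers measure 119 mm over their backs; the gripper's body (75 mm by 177 mm) begins 78 mm behind the grasp point.
Start: joints at [1.158, 0.3, 1.521, -0, 1.321, -0.067], TCP at [0.186, 0.517, 0.216] pointing down, gripper open.
Joint ranges: [-3.03, 3.03], [-0.79, 2.21], [0.23, 2.52], [-1.04, 4.18], [0, 3.07], [-2.55, 2.55]. Speed limits (rad/s): [2.22, 2.22, 2.57, 3.14, 3.14, 3.14].

### API

Orientations are given as [roll, pitch, yaw] about the fixed x, y, z axes, in that order (R = Rz(yaw) Ry(pitch) Rx(roll)).
In Python, from station import ctrl gives the robot as it stands.
- The arm moves only by the tool jog_arm, never from a script. Its argument "increments" is a list of rows, each an object with "delta_pos": the shift along the world's x, y, z in units of 0.25 m (1.0 is 0.25 m), a list of three; "dr": the turn, a rotation vector about the world's x, y, z in units of 0.5 rad (1.0 is 0.5 rad), a list of three. A call has 1 to 20 rows; each row is the pose to reach, as a shift and turn from the pose commanded when the call began; what a row does not reach only later rows make up. A row lasts 1/10 s, in which the tool goes at most 50 mm and 8.59 degrees, less where a joint would pass 70% of its speed; a pose out of reach is approached as far as the arm can. A call with a number of a shift or a turn outside -1 to 1 is refused whole. A call with a gripper value outside its range is refused whole. "fingers" is the gripper's target within -1 to 1 (shut at 1, half-way at 0, fully open at -1), set as the call begins (left out, the last holds). The fingers move at their own pace and stop on an object; "squeeze" is the grip in N (left out, the last holds). Time passes only in rows, so rows that repeat a pose let the fingers close. It gives the time, the measured TCP pose, the force and the opening at its end, in the units of the state.
- ctrl.get_obs(): the state, without advancing time (a new reading comes with each control period).
- ctrl.camera(name): name is "scene" or "top" or "wrist"; returns the picture (420x560x3 uint8, red, green, blue); there is no depth.
- ctrl.camera_info(name): a dict with "vertical_fov" (degrees; the focal length in pixels is half the picture's height over the tangent of half this angle, whatever the lens; pixels are square), "cx", "cy" (the principal point, pixels), "rvec" (rotation vector, rad) and "tvec" (3), from world to camera coordinates, as OpenCV has them. Camera axes: x right, y down, z forward; pixel columns grow to the right and rows downward; lengths in m; the calibration is good to about 2 mm. The wrist camera is an equidistant fisheye: a pixel r from the principal point sees the ray r / f radians off the axis. A picture is of the moment at which its call begins: read the wrist's pose just before it. camera_info takes no time and is no camera call; for the wrist camera it gives the pose at the moment of the call.
- ctrl.hand_in(): hands the job in, once; it reports no verdict.
The state is a dict: "time_s": time; "qpos": joint angles; "joint_vel": joint speeds; "tau": joint torques, N m; "ee_pos": TCP position; "eef_rot": TCP orientation; "force": force on the tool from outside, world axes, zero at the start; "moment": the same for the moment, N m; "grip_width": finger opening in m.
Only numpy, scipy, OpenCV 4.12 (cv2) and the standard library are available. Lean on these libraries where they do the work, as an engineer would, in place of code of your own. Each camera call takes 0.05 s, during which the arm holds its last target. There are 200 camera calls.

## Working session

There is one attempt and no reset: what is moved stays moved. The work goes in short steps, Python scripts to look and compute and a tool call to move; the robot and the scene stay as the last step left them, time stands still between calls to the robot, and variables do not carry over. Pictures are saved under pics/ and viewed, and the job is handed in when it is done.

Besides the shell and the picture viewer there is one more tool, called after "Request:" by a JSON object that holds its "name" and its "arguments", one argument or row to a line. jog_arm: Moves the arm, as the interface text tells. Its arguments: {"type":"object","properties":{"increments":{"type":"array"},"fingers":{"type":"number"},"squeeze":{"type":"number"}},"required":["increments"]}

```bash
mkdir -p pics
python3 - <<'E'
from station import ctrl
import cv2
for n in("scene","top","wrist"):
    i=ctrl.camera_info(n);print(n,i)
    cv2.imwrite(f"pics/{n}0.png",cv2.cvtColor(ctrl.camera(n),cv2.COLOR_RGB2BGR))
print(ctrl.get_obs())
E
```

```text
scene {'vertical_fov': 50.528945896194756, 'cx': 275.0894979849509, 'cy': 209.46491961760395, 'rvec': array([ 2.19045445,  0.74332786, -0.32280082]), 'tvec': array([-0.42439847, -0.14366397,  1.63931464])}
top {'vertical_fov': 55.03528121663228, 'cx': 283.40750509613326, 'cy': 214.38543671406947, 'rvec': array([ 2.15040373, -2.17743683,  0.10188528]), 'tvec': array([0.02994331, 0.50996651, 1.01545691])}
wrist {'vertical_fov': 65.70646984690485, 'cx': 278.80919523914, 'cy': 206.51213660529825, 'rvec': array([-2.38243352, -1.67664845, -0.22390681]), 'tvec': array([-0.54889077, -0.02815646,  0.39058231])}
{'time_s': 0.15, 'qpos': array([ 1.15840964e+00,  3.00332716e-01,  1.52144244e+00, -1.07488257e-05,
        1.32070506e+00, -6.65936835e-02]), 'joint_vel': array([-0.00016147, -0.00372331, -0.00248861, -0.00081263,  0.00255913,
        0.00010157]), 'tau': array([-1.17102868e-04, -5.31963587e+01, -3.52819884e+01,  7.08384602e-02,
        2.35567905e-02, -9.01220005e-05]), 'ee_pos': array([0.1863425 , 0.51726457, 0.21602089]), 'eef_rot': array([-3.14154398e+00,  8.86293210e-04,  1.22500601e+00]), 'force': array([-0.01673944,  0.12608255, -0.14758324]), 'moment': array([-0.02096902, -0.01488265, -0.01926869]), 'grip_width': 0.09375665624799233}
```

View pics/scene0.png

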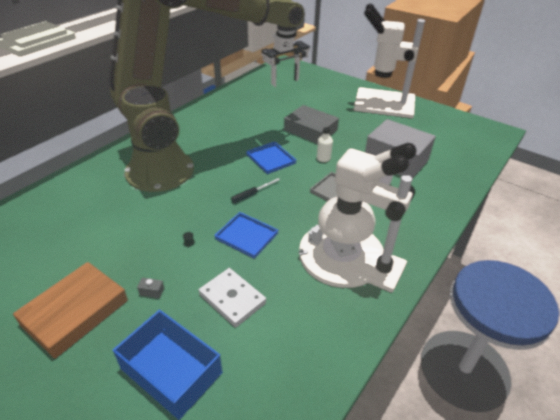

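View pics/top0.png

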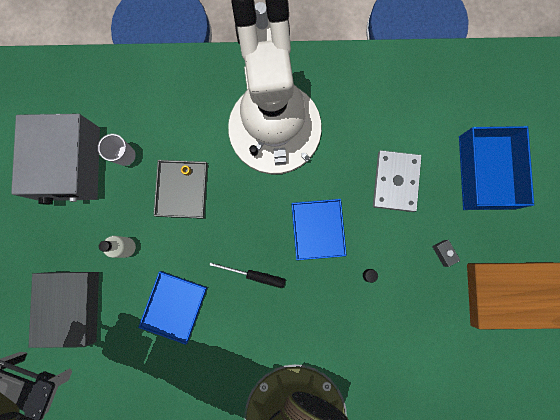

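View pics/wrist0.png

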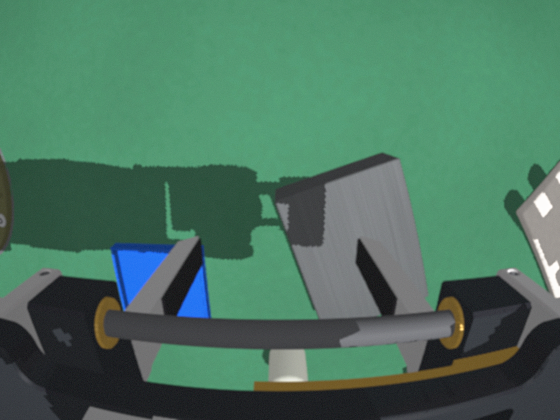

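Top view: stand centred near (275,130), lever knob near (254,151), insert near (281,157), pointer near (307,157), grey tray at (181,189) with the bush at (186,170). I'll enlarge these areas.

```bash
cat > h.py <<'E'
from station import ctrl
import cv2, numpy as np
def cam(n):
    i=ctrl.camera_info(n); f=210/np.tan(np.radians(i["vertical_fov"])/2)
    return f,i["cx"],i["cy"],cv2.Rodrigues(np.array(i["rvec"]))[0],np.array(i["tvec"])
def ray(n,u,v,c=None):
    f,cx,cy,R,t=c or cam(n); d=np.array([u-cx,v-cy,f],float)
    if n=="wrist":
        r=np.hypot(d[0],d[1]); th=r/f
        d=np.array([d[0]/r*np.sin(th),d[1]/r*np.sin(th),np.cos(th)])
    return -R.T@t, R.T@d
def at(n,u,v,z,c=None):
    o,d=ray(n,u,v,c); return o+d*(z-o[2])/d[2]
def proj(n,P,c=None):
    f,cx,cy,R,t=c or cam(n); p=R@np.array(P,float)+t
    if n=="wrist":
        r=np.hypot(p[0],p[1]); th=np.arctan2(r,p[2]); return np.array([cx+f*th*p[0]/r,cy+f*th*p[1]/r])
    return np.array([cx+f*p[0]/p[2],cy+f*p[1]/p[2]])
def snap(n,name):
    im=cv2.cvtColor(ctrl.camera(n),cv2.COLOR_RGB2BGR); cv2.imwrite(f"pics/{name}.png",im); return im
def crop(im,x,y,w,h,k,name):
    cv2.imwrite(f"pics/{name}.png",cv2.resize(im[y:y+h,x:x+w],None,fx=k,fy=k,interpolation=cv2.INTER_CUBIC))
E
python3 - <<'E'
from h import *
im=cv2.imread("pics/top0.png")
crop(im,220,80,110,100,7,"t1");crop(im,145,150,75,75,8,"t2")
im=cv2.imread("pics/scene0.png");crop(im,290,190,120,100,6,"s1")
E
```

```text
(no output)
```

View pics/t1.png

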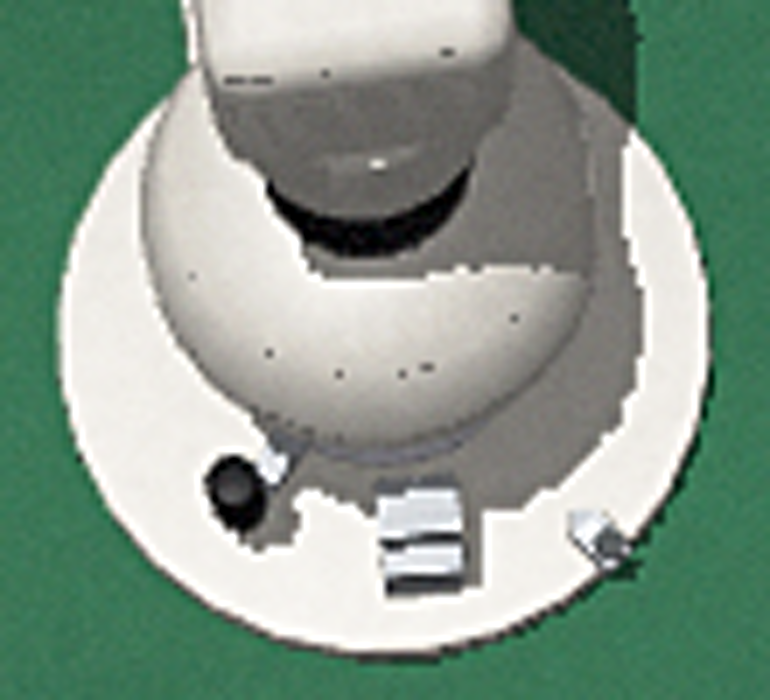

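View pics/t2.png

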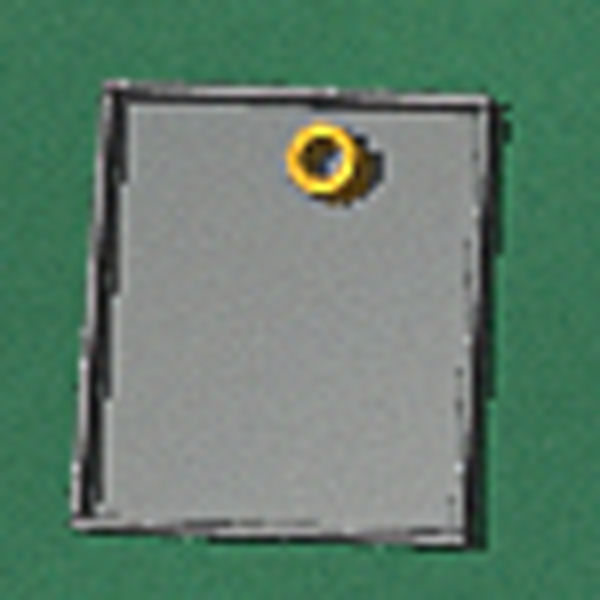

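View pics/s1.png

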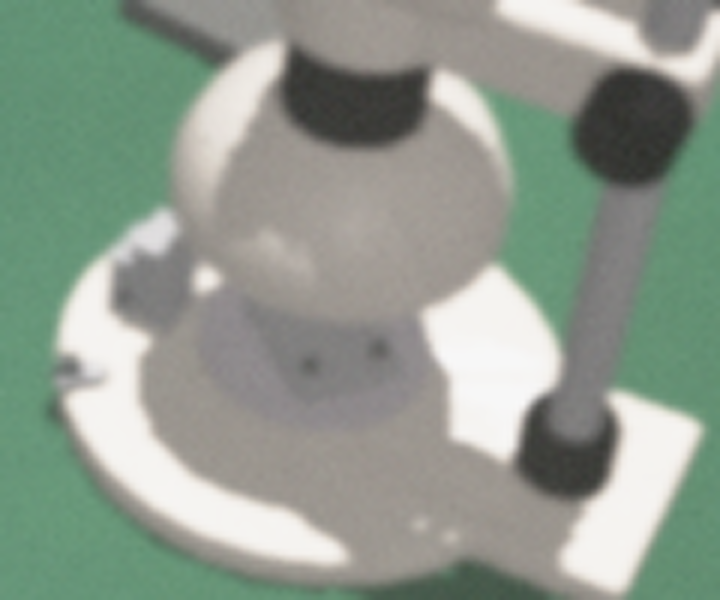

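Run:
```python
from h import *
c=cam("top"); print("cam",ray("top",0,0,c)[0])
P=lambda x,y,z:at("top",220+x/7-0.43,80+y/7-0.43,z,c)
# rim, z=20
from scipy.optimize import least_squares
im=cv2.imread("pics/top0.png").astype(int)
pts=[(60,340),(66,270),(85,440),(140,540),(230,615),(708,330),(700,410),(670,490),(610,570),(520,630),(85,230),(120,160)]
Q=np.array([P(x,y,.02)[:2] for x,y in pts])
s=least_squares(lambda p:np.hypot(Q[:,0]-p[0],Q[:,1]-p[1])-p[2],[.7,0,.125]);print(s.x,s.fun.round(4))
s=least_squares(lambda p:np.hypot(Q[:,0]-p[0],Q[:,1]-p[1])-.125,[.7,0]);C=s.x;print(C,s.fun.round(4))
def pol(n,p):
    d=p[:2]-C;print(n,p.round(4),"r",np.hypot(*d).round(4),"ang from -x ccw",np.arctan2(-d[1],-d[0]).round(4))
pol("knobtop",P(232,480,.086))
for q in [(570,517),(585,540)]: pol("tip",P(*q,.028))
pol("screw",P(608,545,.036))
print("step top");K=[P(x,y,.07) for x,y in[(378,492),(458,487),(462,540),(382,546)]];[print(k.round(4)) for k in K];print(np.mean(K,0))
print("ledge");[print(P(x,y,.056).round(4)) for x,y in[(383,556),(461,545),(463,574),(386,580)]]
T=lambda x,y,z:at("top",145+x/8-.44,150+y/8-.44,z,c)
k=[T(*q,.018) for q in[(106,85),(493,97),(470,545),(74,528)]];[print(q.round(4)) for q in k];print("tray",np.mean(k,0),np.linalg.norm(k[0]-k[1]),np.linalg.norm(k[1]-k[2]))
print("bush",T(322,160,.026))
```

```text
cam [0.40276898 0.01462109 1.06286338]
[0.74378877 0.04385258 0.12318768] [ 0.001   0.0019 -0.0021 -0.0012 -0.0002 -0.001  -0.0007 -0.0001  0.0011
  0.0015 -0.0006  0.0003]
[0.745741   0.04311411] [-0.      0.0003 -0.0025 -0.0011  0.     -0.0035 -0.0027 -0.0015  0.0002
  0.0012 -0.0024 -0.002 ]
knobtop [0.6703 0.0972 0.086 ] r 0.0928 ang from -x ccw -0.6222
tip [ 0.6702 -0.0245  0.028 ] r 0.1014 ang from -x ccw 0.7297
tip [ 0.6613 -0.0299  0.028 ] r 0.1117 ang from -x ccw 0.7132
screw [ 0.6573 -0.0381  0.036 ] r 0.1201 ang from -x ccw 0.7427
step top
[0.6695 0.046  0.07  ]
[0.6709 0.0172 0.07  ]
[0.6514 0.016  0.07  ]
[0.6497 0.0448 0.07  ]
[0.66038226 0.03100041 0.07      ]
ledge
[0.6494 0.0449 0.056 ]
[0.6531 0.0164 0.056 ]
[0.6423 0.0158 0.056 ]
[0.6405 0.0439 0.056 ]
[0.66   0.3549 0.018 ]
[0.6541 0.2264 0.018 ]
[0.5052 0.2327 0.018 ]
[0.5125 0.3624 0.018 ]
tray [0.58294865 0.29408733 0.018     ] 0.1286603474653886 0.14896342074352872
bush [0.63190155 0.28074172 0.026     ]
```

```bash
cat >> h.py <<'E'
from scipy.spatial.transform import Rotation as Ro
def Rt(psi,t,flip=0):
    """tilted tool: azimuth psi of inward heading (0=+x), t tilt from vertical; tool x to heading's left (flip: right)"""
    z=np.array([np.sin(t)*np.cos(psi),np.sin(t)*np.sin(psi),-np.cos(t)])
    x=np.array([-np.sin(psi),np.cos(psi),0])*(-1 if flip else 1)
    return Ro.from_matrix(np.c_[x,np.cross(z,x),z])
def now():
    o=ctrl.get_obs(); return np.array(o["ee_pos"]),Ro.from_euler("xyz",o["eef_rot"]),o
def move(G,R):
    """print jog units from now to grasp point G with orientation R"""
    p,R0,o=now(); T=np.array(G)+R.apply([0,0,.008])
    print("dpos",((T-p)/.25).round(4),"dr",((R*R0.inv()).as_rotvec()/.5).round(4),"t",o["time_s"],"T",T.round(4))
E
python3 - <<'E'
from h import *
p,R0,o=now(); f,cx,cy,R,t=cam("wrist")
print("cam in tool",R0.inv().apply(-R.T@t-p),"cam axis",R0.inv().apply(R[2]))
psi=.09
for fl in(0,1):
    R=Rt(psi,.65,fl)
    print("cam offs world",R.apply(R0.inv().apply(-cam("wrist")[3].T@t-p)))
    G=np.array([.659,.0305,.052]); move(G+R.apply([0,0,-.14]),R)
E
```

```text
cam in tool [-0.0005324  -0.07689221 -0.16727891] cam axis [-2.06845574e-04  2.64675167e-01  9.64337603e-01]
cam offs world [-0.16174224 -0.0151308   0.08663391]
dpos [ 1.5724 -1.9758 -0.2358] dr [-0.1654 -1.2997  0.8411] t 0.15 T [0.5794 0.0233 0.1571]
cam offs world [-0.03990815 -0.0030669   0.17970214]
dpos [ 1.5724 -1.9758 -0.2358] dr [ 1.7657 -0.2294 -5.1599] t 0.15 T [0.5794 0.0233 0.1571]
```

Request:
{"name": "jog_arm", "arguments": {
  "increments": [
    {"delta_pos": [0.1,-0.12,0.05],"dr": [-0.01,-0.08,0.05]},
    {"delta_pos": [0.8,-1,0.2],"dr": [-0.08,-0.65,0.42]},
    {"delta_pos": [0.8,-1,0.2],"dr": [-0.08,-0.65,0.42]},
    {"delta_pos": [0.8,-1,0.2],"dr": [-0.08,-0.65,0.42]},
    {"delta_pos": [0.8,-1,0.2],"dr": [-0.08,-0.65,0.42]},
    {"delta_pos": [0.8,-1,0.2],"dr": [-0.08,-0.65,0.42]},
    {"delta_pos": [0.8,-1,0.2],"dr": [-0.08,-0.65,0.42]},
    {"delta_pos": [0.8,-1,0.2],"dr": [-0.08,-0.65,0.42]},
    {"delta_pos": [0.8,-1,0.2],"dr": [-0.08,-0.65,0.42]},
    {"delta_pos": [0.8,-1,0.2],"dr": [-0.08,-0.65,0.42]}
  ],
  "fingers": 0,
  "squeeze": 40
}}

```text
time_s: 1.15
ee_pos: [0.3859, 0.2681, 0.2662]
eef_rot: [2.817, -0.037, 1.444]
force: [0.4, 0.4, -0.5]
grip_width: 0.0468
```

Run:
```python
from h import *
R=Rt(.09,.65);move(np.array([.659,.0305,.052])+R.apply([0,0,-.16]),R)
print(now()[2]["qpos"])
```

```text
dpos [ 0.7259 -0.9833 -0.3726] dr [-0.0863 -0.651   0.4179] t 1.15 T [0.5674 0.0222 0.173 ]
[ 0.63686134 -0.06093047  1.83995829 -0.21928597  1.10967905 -0.72794499]
```

Request:
{"name": "jog_arm", "arguments": {
  "increments": [
    {"delta_pos": [0.2,-0.98,0],"dr": [-0.086,-0.65,0.42]},
    {"delta_pos": [0.2,-0.98,0],"dr": [-0.086,-0.65,0.42]},
    {"delta_pos": [0.2,-0.98,0],"dr": [-0.086,-0.65,0.42]},
    {"delta_pos": [0.2,-0.98,0],"dr": [-0.086,-0.65,0.42]},
    {"delta_pos": [0.2,-0.98,0],"dr": [-0.086,-0.65,0.42]},
    {"delta_pos": [0.2,-0.98,0],"dr": [-0.086,-0.65,0.42]},
    {"delta_pos": [0.726,-0.983,-0.373],"dr": [-0.086,-0.65,0.42]},
    {"delta_pos": [0.726,-0.983,-0.373],"dr": [-0.086,-0.65,0.42]},
    {"delta_pos": [0.726,-0.983,-0.373],"dr": [-0.086,-0.65,0.42]},
    {"delta_pos": [0.726,-0.983,-0.373],"dr": [-0.086,-0.65,0.42]},
    {"delta_pos": [0.726,-0.983,-0.373],"dr": [-0.086,-0.65,0.42]},
    {"delta_pos": [0.726,-0.983,-0.373],"dr": [-0.086,-0.65,0.42]}
  ]
}}

```text
time_s: 2.35
ee_pos: [0.5675, 0.0227, 0.1733]
eef_rot: [2.492, -0.001, 1.663]
force: [-0.6, 0.1, 0.4]
grip_width: 0.0469
```

Run:
```python
from h import *
c=cam("wrist");im=snap("wrist","w1");print(ray("wrist",1,1,c)[0])
R=Rt(.09,.65);move([.659,.0305,.052],R); print(now()[2]["qpos"])
# predicted pixels of insert corners at believed pose, knob top, pointer tip
Ri=Ro.from_euler("z",.07)
for q in[(-7,-15,50),(-7,15,50),(-18,-15,36),(-18,15,36),(-18,-15,0),(-18,15,0)]:
    P=np.array([.658,.0305,.02])+Ri.apply(np.array(q)/1e3);u=proj("wrist",P,c);print(q,u.round(1));cv2.circle(im,(int(u[0]),int(u[1])),1,(0,0,255),-1)
for P in[(.6703,.0972,.086),(.6702,-.0245,.028)]:
    u=proj("wrist",P,c);print(u.round(1));cv2.circle(im,(int(u[0]),int(u[1])),1,(0,0,255),-1)
crop(im,150,40,260,200,3,"w1c")
```

```text
[0.40504757 0.0071269  0.25971915]
dpos [ 0.3851  0.0336 -0.5139] dr [-0.001   0.0018 -0.0034] t 2.4 T [0.6638 0.0309 0.0456]
[-0.06961928  0.10520647  1.99804641  0.25040275  0.40506705 -1.93017475]
(-7, -15, 50) [263.  205.9]
(-7, 15, 50) [294.3 206.3]
(-18, -15, 36) [263.2 187.3]
(-18, 15, 36) [294.5 187.8]
(-18, -15, 0) [264.3 160.9]
(-18, 15, 0) [293.4 161.4]
[343.4 234.1]
[226.8 183.2]
```

View pics/w1c.png

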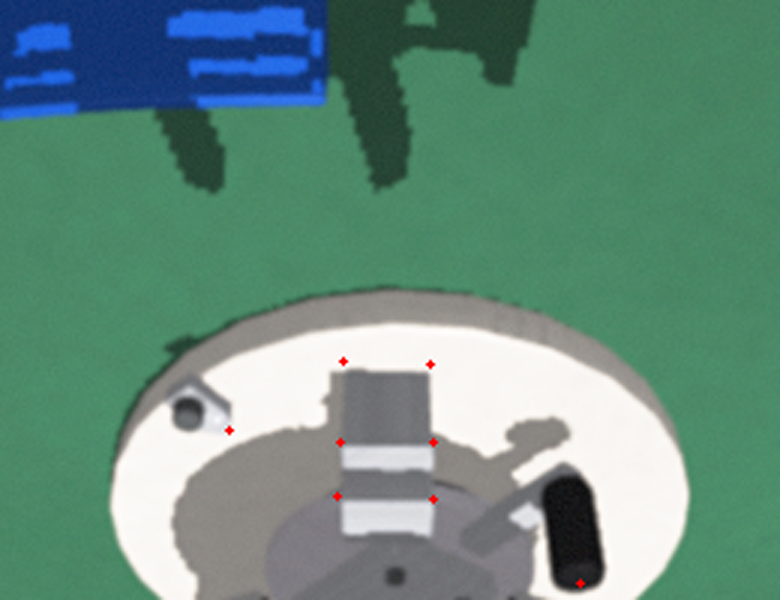

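Wrist view: insert front face at crop (342–430, 372–445), ledge and step at 445–535; my predicted corners agree within 1–2 mm. Knob on the right, pointer on the left, both clear of the fingers. Going in.

Request:
{"name": "jog_arm", "arguments": {
  "increments": [
    {"delta_pos": [0.1,0.009,-0.132],"dr": [0,0,0]},
    {"delta_pos": [0.2,0.018,-0.264],"dr": [0,0,0]},
    {"delta_pos": [0.27,0.024,-0.357],"dr": [0,0,0]},
    {"delta_pos": [0.33,0.03,-0.436],"dr": [0,0,0]},
    {"delta_pos": [0.37,0.034,-0.489],"dr": [0,0,0]},
    {"delta_pos": [0.389,0.035,-0.514],"dr": [0,0,0]},
    {"delta_pos": [0.389,0.035,-0.514],"dr": [0,0,0]}
  ]
}}

```text
time_s: 3.1
ee_pos: [0.6652, 0.0307, 0.0454]
eef_rot: [2.491, -0.0, 1.662]
force: [-0.2, 0.7, -0.0]
grip_width: 0.0468
```

Run:
```python
from h import *
im=snap("wrist","w2");crop(im,130,130,300,220,2.6,"w2c")
R=Rt(.09,.65);move([.660,.031,.052],R)
```

```text
dpos [-0.0012  0.0032 -0.0009] dr [-0.001   0.002  -0.0014] t 3.15 T [0.6648 0.0314 0.0456]
```

View pics/w2c.png

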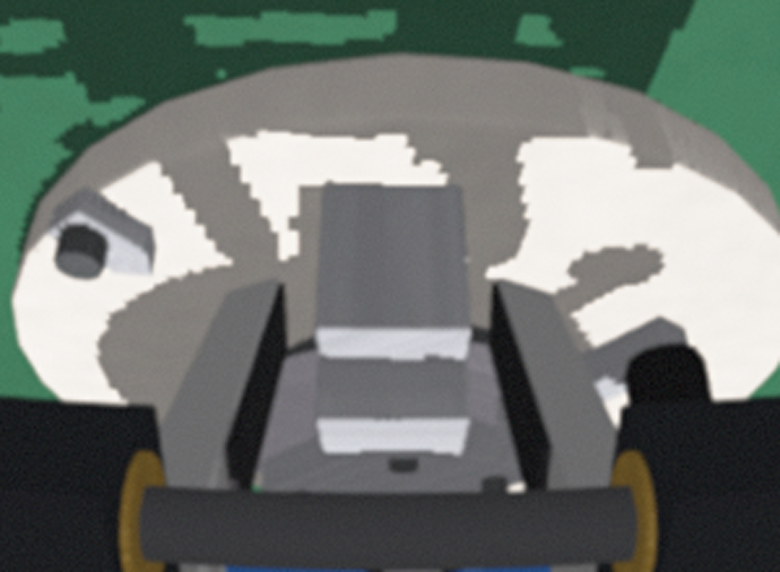

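Insert (318–468) sits centred between the pads (283 and 495), no contact force. Closing.

Request:
{"name": "jog_arm", "arguments": {
  "increments": [
    {"delta_pos": [0,0,0],"dr": [0,0,0]},
    {"delta_pos": [0,0,0],"dr": [0,0,0]},
    {"delta_pos": [0,0,0],"dr": [0,0,0]},
    {"delta_pos": [0,0,0],"dr": [0,0,0]},
    {"delta_pos": [0,0,0],"dr": [0,0,0]},
    {"delta_pos": [0,0,0],"dr": [0,0,0]}
  ],
  "fingers": 1,
  "squeeze": 40
}}

```text
time_s: 3.75
ee_pos: [0.6653, 0.0305, 0.0457]
eef_rot: [2.491, -0.0, 1.661]
force: [-6.0, 0.4, 8.9]
grip_width: 0.0297
```

Request:
{"name": "jog_arm", "arguments": {
  "increments": [
    {"delta_pos": [0,0,0.02],"dr": [0,0,0]},
    {"delta_pos": [-0.02,0,0.05],"dr": [0,0,0]},
    {"delta_pos": [-0.08,0,0.1],"dr": [0,0,0]},
    {"delta_pos": [-0.16,0,0.18],"dr": [0,0,0]},
    {"delta_pos": [-0.26,0,0.26],"dr": [0,0,0]},
    {"delta_pos": [-0.35,0,0.34],"dr": [0,0,0]},
    {"delta_pos": [-0.4,0,0.4],"dr": [0,0,0]},
    {"delta_pos": [-0.4,0,0.4],"dr": [0,0,0]}
  ]
}}

```text
time_s: 4.55
ee_pos: [0.5645, 0.0304, 0.147]
eef_rot: [2.489, 0.0, 1.661]
force: [0.6, -0.6, -3.7]
grip_width: 0.0299
```

Run:
```python
from h import *
im=snap("wrist","w3")
# tray yaw: edges
k=np.array([[.66,.3549],[.6541,.2264],[.5052,.2327],[.5125,.3624]]);e=(k[0]+k[1]-k[2]-k[3])/2;print("tray yaw",np.arctan2(e[1],e[0]))
R=Rt(.09,.65);G=np.array([.57,.294,.036]);move(G+[0,0,.1],R);move(G,R);print(now()[2]["qpos"])
```

```text
tray yaw -0.04652510617246435
dpos [ 0.0391  1.0562 -0.0648] dr [-0.0004  0.0037 -0.0007] t 4.6 T [0.5748 0.2944 0.1296]
dpos [ 0.0391  1.0562 -0.4648] dr [-0.0004  0.0037 -0.0007] t 4.6 T [0.5748 0.2944 0.0296]
[-0.05013749  0.14759659  2.02937145  0.26654241  0.32837158 -1.93563739]
```

View pics/w3.png

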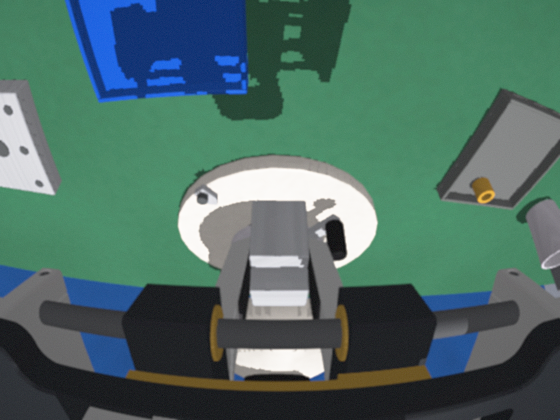

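Run:
```python
from h import *
c=cam("top");a=at("top",104,246,.13,c);b=at("top",134,246,0,c);print("cleaner top",a,"base far edge",b)
for psi in(.09,.5,.7):
    R=Rt(psi,.65);G=np.array([.56,.28,.037]);move(G+[0,0,.1],R)
    # min clearance of body box to cleaner axis cylinder
    m=9
    for x in np.linspace(-.0885,.0885,15):
        for y in(-.0375,.0375,0,-.08):
            for z in np.linspace(-.078,-.25,15):
                w=G+R.apply([x,y,z])
                if w[2]<.14: m=min(m,np.hypot(w[0]-a[0],w[1]-a[1])-.027)
    print(psi,"clear",round(m,3))
```

```text
cleaner top [0.43129762 0.43943251 0.13      ] base far edge [0.43430071 0.41910936 0.        ]
dpos [-9.0000e-04  1.0002e+00 -6.0800e-02] dr [-0.0004  0.0037 -0.0007] t 4.6 T [0.5648 0.2804 0.1306]
0.09 clear 0.055
dpos [-0.0032  1.0078 -0.0608] dr [-0.0011  0.0035  0.8193] t 4.6 T [0.5642 0.2823 0.1306]
0.5 clear 0.087
dpos [-0.0054  1.011  -0.0608] dr [-0.0015  0.0034  1.2193] t 4.6 T [0.5637 0.2831 0.1306]
0.7 clear 0.091
```

Request:
{"name": "jog_arm", "arguments": {
  "increments": [
    {"delta_pos": [0,0.08,0],"dr": [0,0,0.03]},
    {"delta_pos": [0,0.22,0],"dr": [0,0,0.09]},
    {"delta_pos": [0,0.38,0],"dr": [0,0,0.16]},
    {"delta_pos": [0,0.54,0],"dr": [0,0,0.23]},
    {"delta_pos": [0,0.7,0],"dr": [0,0,0.3]},
    {"delta_pos": [0,0.84,-0.03],"dr": [0,0,0.36]},
    {"delta_pos": [0,0.94,-0.08],"dr": [0,0,0.4]},
    {"delta_pos": [0,1,-0.15],"dr": [0,0,0.42]},
    {"delta_pos": [0,1,-0.22],"dr": [0,0,0.42]},
    {"delta_pos": [0,1,-0.29],"dr": [0,0,0.42]},
    {"delta_pos": [0,1,-0.34],"dr": [0,0,0.42]},
    {"delta_pos": [0,1,-0.38],"dr": [0,0,0.42]},
    {"delta_pos": [0,1,-0.4],"dr": [0,0,0.42]},
    {"delta_pos": [0,1,-0.4],"dr": [0,0,0.42]}
  ]
}}

```text
time_s: 6.0
ee_pos: [0.5647, 0.2803, 0.0424]
eef_rot: [2.495, -0.0, 1.871]
force: [-0.1, 0.4, -3.1]
grip_width: 0.0298
```

Run:
```python
from h import *
im=snap("wrist","w4");crop(im,130,60,300,220,2.6,"w4c");im=snap("scene","s4");crop(im,240,130,160,120,5,"s4c")
im=snap("top","t4");crop(im,140,100,200,140,4,"t4c")
```

```text
(no output)
```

View pics/w4c.png

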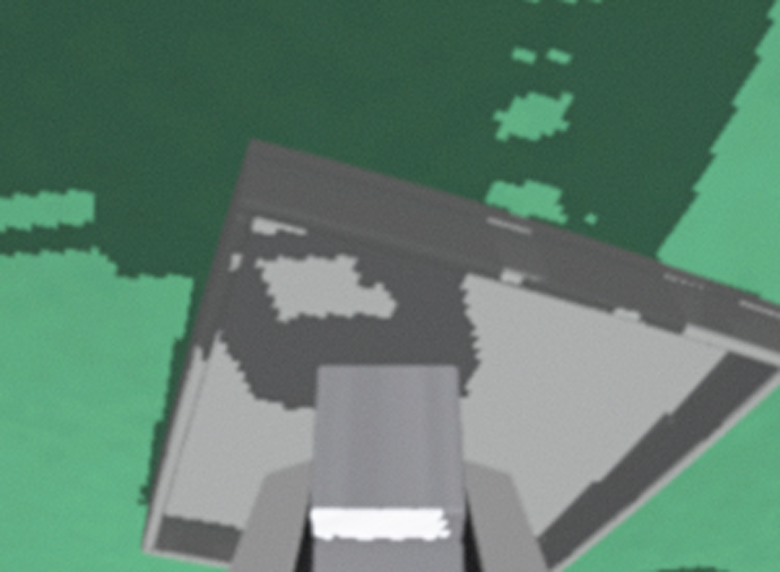

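View pics/t4c.png

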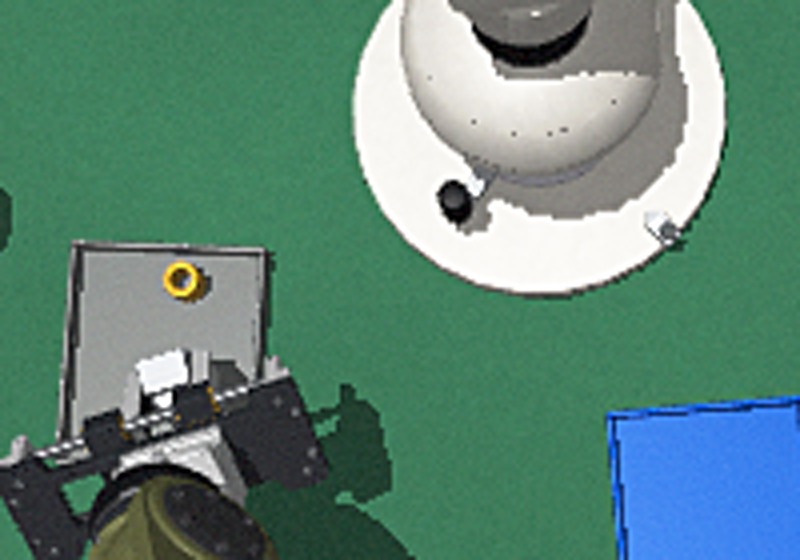

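View pics/s4c.png

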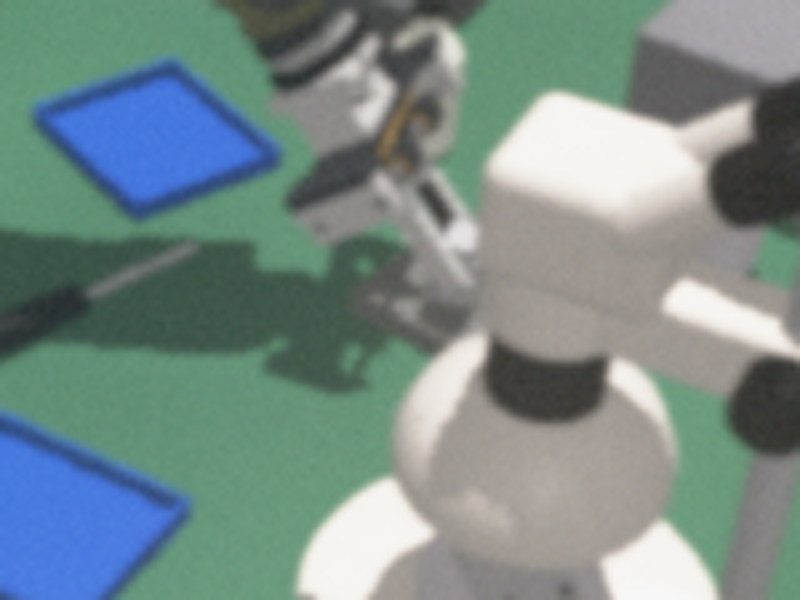

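The insert hangs upright inside the tray, clear of the walls and the bush (top crop (182,280)). Lowering.

Request:
{"name": "jog_arm", "arguments": {
  "increments": [
    {"delta_pos": [0,0,-0.02],"dr": [0,0,0]},
    {"delta_pos": [0,0,-0.034],"dr": [0,0,0]},
    {"delta_pos": [0,0,-0.042],"dr": [0,0,0]},
    {"delta_pos": [0,0,-0.047],"dr": [0,0,0]},
    {"delta_pos": [0,0,-0.05],"dr": [0,0,0]},
    {"delta_pos": [0,0,-0.052],"dr": [0,0,0]},
    {"delta_pos": [0,0,-0.052],"dr": [0,0,0]}
  ]
}}

```text
time_s: 6.85
ee_pos: [0.5652, 0.2804, 0.0318]
eef_rot: [2.492, -0.0, 1.871]
force: [0.0, -0.2, -4.1]
grip_width: 0.0297
```

Request:
{"name": "jog_arm", "arguments": {
  "increments": [
    {"delta_pos": [0,0,-0.004],"dr": [0,0,0]},
    {"delta_pos": [0,0,-0.007],"dr": [0,0,0]},
    {"delta_pos": [0,0,-0.009],"dr": [0,0,0]},
    {"delta_pos": [0,0,-0.01],"dr": [0,0,0]},
    {"delta_pos": [0,0,-0.01],"dr": [0,0,0]}
  ]
}}

```text
time_s: 7.35
ee_pos: [0.5654, 0.2806, 0.0297]
eef_rot: [2.491, -0.001, 1.871]
force: [-2.8, -2.1, 5.4]
grip_width: 0.0296
```

Contact (+5 N net against −4 N hanging): on the floor. Release and check before retreating.

Request:
{"name": "jog_arm", "arguments": {
  "increments": [
    {"delta_pos": [0,0,0.001],"dr": [0,0,0]},
    {"delta_pos": [0,0,0.001],"dr": [0,0,0]},
    {"delta_pos": [0,0,0.001],"dr": [0,0,0]},
    {"delta_pos": [0,0,0.001],"dr": [0,0,0]},
    {"delta_pos": [0,0,0.001],"dr": [0,0,0]}
  ],
  "fingers": 0
}}

```text
time_s: 7.85
ee_pos: [0.5652, 0.2805, 0.0294]
eef_rot: [2.492, -0.0, 1.871]
force: [-0.1, 0.2, -0.7]
grip_width: 0.0465
```

Run:
```python
from h import *
im=snap("wrist","w5");crop(im,130,60,300,220,2.6,"w5c")
print(Rt(.3,.65).apply([0,0,-.14])/.25)
```

```text
[-0.32376773 -0.10015309  0.44580693]
```

View pics/w5c.png

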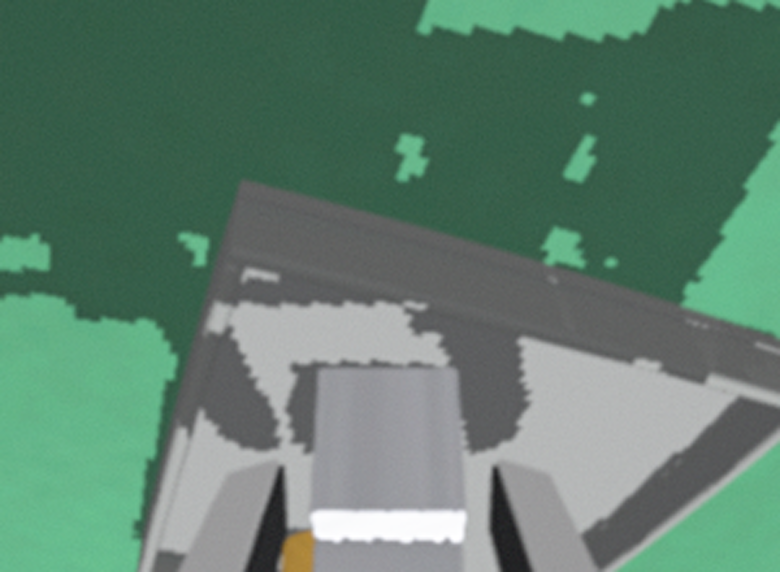

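Insert stands upright on the tray floor, released. Backing out.

Request:
{"name": "jog_arm", "arguments": {
  "increments": [
    {"delta_pos": [-0.032,-0.01,0.045],"dr": [0,0,0]},
    {"delta_pos": [-0.097,-0.03,0.134],"dr": [0,0,0]},
    {"delta_pos": [-0.195,-0.06,0.268],"dr": [0,0,0]},
    {"delta_pos": [-0.324,-0.1,0.446],"dr": [0,0,0]},
    {"delta_pos": [-0.389,-0.12,0.536],"dr": [0,0,0]},
    {"delta_pos": [-0.389,-0.12,0.536],"dr": [0,0,0]}
  ]
}}

```text
time_s: 8.5
ee_pos: [0.4675, 0.2507, 0.1675]
eef_rot: [2.486, -0.002, 1.872]
force: [-0.1, -0.5, 0.4]
grip_width: 0.0471
```

Run:
```python
from h import *
im=snap("wrist","w6");im=snap("top","t6");crop(im,140,90,200,140,4,"t6c")
print(now()[2]["qpos"])
for psi in(-.3,-.62):
  for t in(.65,.5):
    R=Rt(psi,t);move(np.array([.671,.0967,.072])+R.apply([0,0,-.11]),R)
```

```text
[ 0.47327167  0.04685084  2.08977411 -0.28746828  0.37453166 -1.16406877]
dpos [ 0.5758 -0.5425 -0.0434] dr [-0.0013  0.0033 -1.2011] t 8.6 T [0.612  0.1149 0.1532]
dpos [ 0.6248 -0.5576 -0.0102] dr [-0.0014  0.3079 -1.1987] t 8.6 T [0.6243 0.1112 0.1615]
dpos [ 0.6107 -0.472  -0.0434] dr [-8.0000e-04  3.5000e-03 -1.8411e+00] t 8.6 T [0.6208 0.1326 0.1532]
dpos [ 0.6525 -0.5018 -0.0102] dr [ 0.0487  0.3104 -1.8374] t 8.6 T [0.6312 0.1251 0.1615]
```

View pics/w6.png

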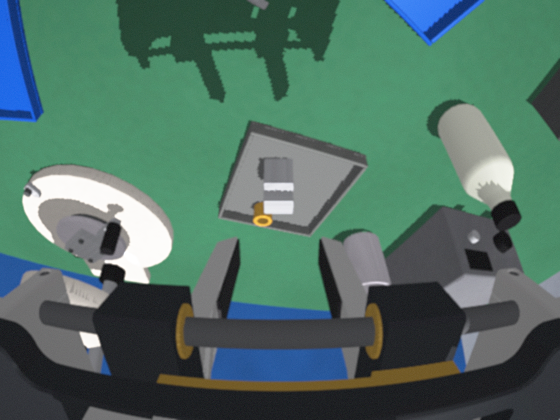

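View pics/t6c.png

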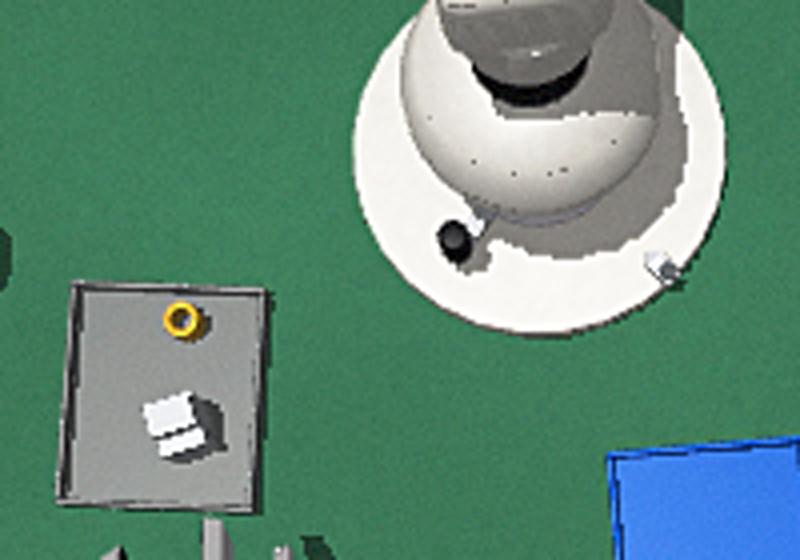

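```bash
cat >> h.py <<'E'
from scipy.optimize import least_squares
def fk(q,p):
    a1,d1,L1,e2,L2,d6,c=p
    Z=lambda a:Ro.from_euler("z",a);Y=lambda a:Ro.from_euler("y",a)
    A=Z(q[0])*Y(q[1]+q[2]);R=A*Z(q[3])*Y(q[4])*Z(q[5]*SG+c)
    return Z(q[0]).apply([a1,0,d1])+(Z(q[0])*Y(q[1])).apply([0,0,L1])+A.apply([e2,0,L2])+R.apply([0,0,d6]),R
SG=1
E
python3 - <<'E'
import h; from h import *
p5,R5,o=now()
D=[([1.1584,.30033,1.52144,0,1.32071,-.06659],(.18634,.51726,.21602),(-3.14154,.00089,1.225)),
([0.63686134,-0.06093047,1.83995829,-0.21928597,1.10967905,-0.72794499],(.3859,.2681,.2662),(2.817,-.037,1.444)),
([-0.06961928,0.10520647,1.99804641,0.25040275,0.40506705,-1.93017475],(.5675,.0227,.1733),(2.492,-.001,1.663)),
([-0.05013749,0.14759659,2.02937145,0.26654241,0.32837158,-1.93563739],(.5645,.0304,.147),(2.489,0,1.661)),
(o["qpos"],p5,o["eef_rot"])]
for s in(1,-1):
    h.SG=s
    def res(P):
        r=[]
        for q,p,e in D:
            a,R=fk(q,P);r+=list(a-p)+list(.2*(R*Ro.from_euler("xyz",e).inv()).as_rotvec())
        return np.array(r)
    S=[least_squares(res,[0,.3,.4,0,.4,.2,c]) for c in(0,1.5,3,-1.5)];S=min(S,key=lambda s:s.cost)
    print(s,S.cost,S.x.round(4),abs(S.fun).max())
    if S.cost<1e-3:
        np.save("p.npy",S.x);C=np.array([.7457,.0431])
        for t in(.65,.5,.4):
          for th,ps in[(-.62,-.62),(-.62,-.3),(-.3,-.3),(0,0),(.35,.35),(.735,.735),(.735,.5),(.735,.4)]:
            R=Rt(ps,t)
            for back in(0,.11):
                T=np.r_[C-.092*np.array([np.cos(th),np.sin(th)]),.072]+R.apply([0,0,.008-back])
                f=lambda q:np.r_[fk(q,S.x)[0]-T,.3*(fk(q,S.x)[1]*R.inv()).as_rotvec()]
                k=least_squares(f,np.clip([0,.2,2,0,.6,-1.6],[-3,-.7,.3,-1,.1,-2.5],2.5),bounds=([-3.03,-.79,.23,-1.04,0,-2.55],[3.03,2.21,2.52,4.18,3.07,2.55]))
                print(t,th,ps,back,k.x.round(2),"err %.4f"%np.abs(k.fun).max())
E
```

```text
1 0.0032417202371196846 [ 0.0545  0.1453  0.3805 -0.0136  0.3915  0.2052  3.1415] 0.041760076466425
-1 0.2093783369810861 [ 0.0545  0.1453  0.3805 -0.0136  0.3915  0.2052  0.8118] 0.4393266530668897
```

```bash
sed -i 's/Z(q\[3\])\*Y/Z(S4*q[3])*Y/; s/^SG=1/SG=1;S4=1/' h.py
cat > ik.py <<'E'
import h; from h import *
p5,R5,o=now()
D=[([1.1584,.30033,1.52144,0,1.32071,-.06659],(.18634,.51726,.21602),(-3.14154,.00089,1.225)),
([0.63686134,-0.06093047,1.83995829,-0.21928597,1.10967905,-0.72794499],(.3859,.2681,.2662),(2.817,-.037,1.444)),
([-0.06961928,0.10520647,1.99804641,0.25040275,0.40506705,-1.93017475],(.5675,.0227,.1733),(2.492,-.001,1.663)),
([-0.05013749,0.14759659,2.02937145,0.26654241,0.32837158,-1.93563739],(.5645,.0304,.147),(2.489,0,1.661)),
([ 0.47327167,0.04685084,2.08977411,-0.28746828,0.37453166,-1.16406877],(.4675,.2507,.1675),(2.486,-.002,1.872))]
def res(P):
    r=[]
    for q,p,e in D:
        a,R=fk(q,P);r+=list(a-p)+list(.2*(R*Ro.from_euler("xyz",e).inv()).as_rotvec())
    return np.array(r)
for s,s4 in((1,-1),(1,1)):
    h.SG=s;h.S4=s4
    S=[least_squares(res,[0,.3,.4,0,.4,.2,c]) for c in(0,1.5,3,-1.5)];S=min(S,key=lambda s:s.cost)
    print(s,s4,S.cost,S.x.round(4),"\n",S.fun.reshape(-1,6).round(3))
    if S.cost<1e-3: break
P=S.x;C=np.array([.7457,.0431])
def ik(T,R,q0):
    f=lambda q:np.r_[fk(q,P)[0]-T,.3*(fk(q,P)[1]*R.inv()).as_rotvec()]
    return least_squares(f,q0,bounds=([-3.03,-.79,.23,-1.04,0,-2.55],[3.03,2.21,2.52,4.18,3.07,2.55]))
E
cat > ik1.py <<'E'
from ik import *
for t in(.65,.5,.4):
  for th,ps in[(-.62,-.62),(-.62,-.3),(-.3,-.3),(0,0),(.35,.35),(.735,.735),(.735,.5),(.735,.4)]:
    R=Rt(ps,t);r=""
    for back in(0,.11):
        T=np.r_[C-.092*np.array([np.cos(th),np.sin(th)]),.072]+R.apply([0,0,.008-back])
        k=ik(T,R,[0,.2,2,0,.6,-1.6]);r+=f"{k.x.round(2)} {np.abs(k.fun).max():.4f}  "
    print(t,th,ps,r)
E
python3 ik1.py
```

```text
1 -1 0.025282711276512205 [ 0.3786 -0.3161  0.1227 -0.344   0.0564 -0.1205  3.1886] 
 [[ 0.036 -0.009  0.025 -0.    -0.    -0.009]
 [ 0.003 -0.009 -0.021  0.071  0.052 -0.027]
 [-0.025 -0.049 -0.004 -0.081  0.005  0.043]
 [ 0.002 -0.049  0.005 -0.082  0.004  0.053]
 [ 0.023 -0.014 -0.005  0.091  0.048 -0.069]]
1 1 0.00325978982524267 [ 0.0575  0.1456  0.3813 -0.0119  0.3887  0.2052  3.1416] 
 [[ 0.034 -0.014  0.004  0.     0.    -0.   ]
 [ 0.015 -0.021 -0.003  0.     0.    -0.   ]
 [-0.006 -0.042  0.001 -0.    -0.    -0.   ]
 [-0.001 -0.041  0.001 -0.     0.     0.   ]
 [ 0.016 -0.027 -0.003 -0.     0.001 -0.   ]]
0.65 -0.62 -0.62 [ 0.28  0.63  1.6  -0.86  0.67 -0.04] 0.0000  [ 0.38  0.42  1.66 -0.76  0.83 -0.12] 0.0000  
0.65 -0.62 -0.3 [ 0.23  0.57  1.68 -0.82  0.43 -0.36] 0.0000  [ 0.3   0.32  1.8  -0.68  0.57 -0.48] 0.0000  
0.65 -0.3 -0.3 [ 0.19  0.53  1.75 -0.84  0.39 -0.36] 0.0000  [ 0.26  0.27  1.86 -0.67  0.54 -0.51] 0.0000  
0.65 0 0 [ 0.08  0.5   1.81 -0.25  0.19 -1.26] 0.0000  [ 0.09  0.21  1.94 -0.16  0.35 -1.34] 0.0000  
0.65 0.35 0.35 [-0.04  0.52  1.75  0.69  0.35 -2.
[... 1392 characters left out ...]
66 -0.86] 0.0000  [ 0.23  0.41  1.56 -0.27  0.84 -0.89] 0.0000  
0.4 -0.3 -0.3 [ 0.16  0.58  1.6  -0.3   0.62 -0.9 ] 0.0000  [ 0.19  0.37  1.62 -0.26  0.81 -0.93] 0.0000  
0.4 0 0 [ 0.07  0.55  1.65 -0.06  0.55 -1.45] 0.0000  [ 0.08  0.32  1.68 -0.05  0.74 -1.46] 0.0000  
0.4 0.35 0.35 [-0.03  0.57  1.62  0.26  0.6  -2.13] 0.0000  [-0.05  0.35  1.64  0.22  0.79 -2.1 ] 0.0000  
0.4 0.735 0.735 [-0.09  0.65  1.45  0.33  0.8  -2.55] 0.0142  [-0.14  0.47  1.45  0.32  0.98 -2.55] 0.0134  
0.4 0.735 0.5 [-0.09  0.62  1.52  0.35  0.69 -2.4 ] 0.0000  [-0.13  0.42  1.54  0.31  0.87 -2.36] 0.0000  
0.4 0.735 0.4 [-0.08  0.61  1.54  0.3   0.65 -2.26] 0.0000  [-0.11  0.41  1.56  0.26  0.83 -2.23] 0.0000
```

```bash
cat >> h.py <<'E'
C=np.array([.7457,.0431])
def G(th,r=.093,z=.072): return np.r_[C-r*np.array([np.cos(th),np.sin(th)]),z]
E
python3 - <<'E'
from h import *
R=Rt(-.35,.5);move(G(-.622)+R.apply([0,0,-.11]),R)
E
```

```text
dpos [ 0.6244 -0.546  -0.0102] dr [ 0.0063  0.3086 -1.2985] t 8.6 T [0.6242 0.1141 0.1615]
```

Request:
{"name": "jog_arm", "arguments": {
  "increments": [
    {"delta_pos": [0,-0.05,0.02],"dr": [0,0.03,-0.1]},
    {"delta_pos": [0.1,-0.2,0.04],"dr": [0,0.1,-0.35]},
    {"delta_pos": [0.2,-0.35,0.04],"dr": [0,0.2,-0.6]},
    {"delta_pos": [0.3,-0.5,0.04],"dr": [0,0.25,-0.85]},
    {"delta_pos": [0.4,-0.54,0.04],"dr": [0,0.25,-1]},
    {"delta_pos": [0.4,-0.54,0.04],"dr": [0,0.25,-1]},
    {"delta_pos": [0.4,-0.54,0.04],"dr": [0,0.25,-1]},
    {"delta_pos": [0.4,-0.54,0.04],"dr": [0,0.25,-1]},
    {"delta_pos": [0.4,-0.54,0.04],"dr": [0,0.25,-1]}
  ]
}}

```text
time_s: 9.5
ee_pos: [0.5673, 0.1159, 0.1731]
eef_rot: [2.616, -0.006, 1.371]
force: [0.5, -0.0, -0.4]
grip_width: 0.0468
```

Run:
```python
from h import *
R=Rt(-.35,.5);move(G(-.622)+R.apply([0,0,-.11]),R);print(now()[2]["qpos"])
```

```text
dpos [ 0.2274 -0.0073 -0.0462] dr [ 0.0018  0.0532 -0.3011] t 9.5 T [0.6242 0.1141 0.1615]
[ 0.22962814  0.18956229  1.8540029  -0.34834062  0.63975785 -0.90784418]
```

Request:
{"name": "jog_arm", "arguments": {
  "increments": [
    {"delta_pos": [0.07,0,0],"dr": [0,0.02,-0.15]},
    {"delta_pos": [0.14,0,-0.02],"dr": [0,0.05,-0.3]},
    {"delta_pos": [0.2,-0.007,-0.04],"dr": [0,0.053,-0.3]},
    {"delta_pos": [0.227,-0.007,-0.046],"dr": [0,0.053,-0.3]},
    {"delta_pos": [0.227,-0.007,-0.046],"dr": [0,0.053,-0.3]}
  ]
}}

```text
time_s: 10.0
ee_pos: [0.6246, 0.1138, 0.1616]
eef_rot: [2.641, 0.001, 1.221]
force: [0.7, -0.5, -0.3]
grip_width: 0.0471
```

Run:
```python
from h import *
c=cam("wrist");im=snap("wrist","w7")
R=Rt(-.35,.5);move(G(-.622),R)
for P in[G(-.622,.092,.086),G(-.622,.092,.07),np.r_[C,.038],G(.735,.101,.028),G(.735,.115,.036)]:
    u=proj("wrist",P,c);print(u.round(1));cv2.circle(im,(int(u[0]),int(u[1])),1,(0,0,255),-1)
crop(im,100,60,300,220,2.6,"w7c")
```

```text
dpos [ 0.198  -0.0713 -0.3875] dr [0.0019 0.0006 0.0005] t 10.05 T [0.6737 0.096  0.065 ]
[279.2 222.6]
[279.2 209.1]
[257.3 245. ]
[174.2 209. ]
[160.4 209.8]
```

View pics/w7c.png

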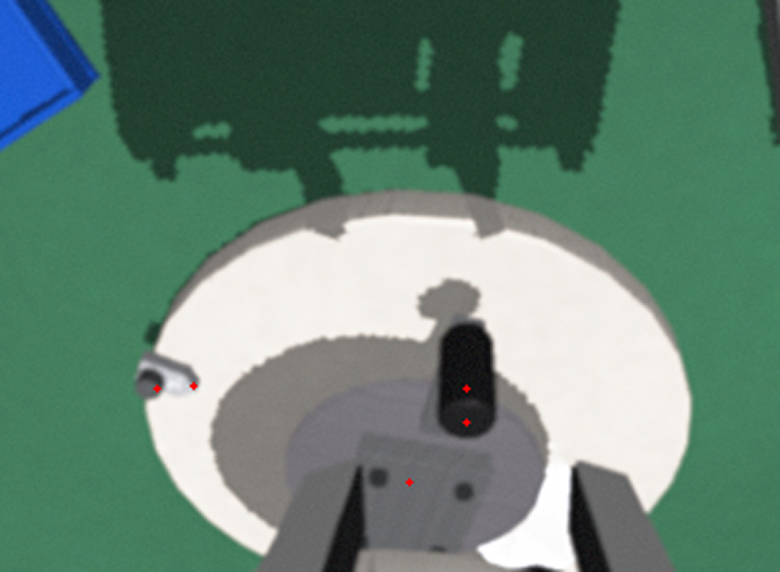

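Knob top (466,420 in the crop) and pointer tip (196,381) match the predictions to about 1 mm. Advancing onto the knob.

Request:
{"name": "jog_arm", "arguments": {
  "increments": [
    {"delta_pos": [0.06,-0.022,-0.118],"dr": [0,0,0]},
    {"delta_pos": [0.12,-0.043,-0.235],"dr": [0,0,0]},
    {"delta_pos": [0.16,-0.058,-0.314],"dr": [0,0,0]},
    {"delta_pos": [0.185,-0.067,-0.362],"dr": [0,0,0]},
    {"delta_pos": [0.198,-0.071,-0.387],"dr": [0,0,0]},
    {"delta_pos": [0.198,-0.071,-0.387],"dr": [0,0,0]}
  ]
}}

```text
time_s: 10.65
ee_pos: [0.674, 0.096, 0.0652]
eef_rot: [2.641, 0.001, 1.22]
force: [-0.3, 0.5, 0.7]
grip_width: 0.0467
```

Request:
{"name": "jog_arm", "arguments": {
  "increments": [
    {"delta_pos": [0,0,0],"dr": [0,0,0]},
    {"delta_pos": [0,0,0],"dr": [0,0,0]},
    {"delta_pos": [0,0,0],"dr": [0,0,0]},
    {"delta_pos": [0,0,0],"dr": [0,0,0]},
    {"delta_pos": [0,0,0],"dr": [0,0,0]},
    {"delta_pos": [0,0,0],"dr": [0,0,0]},
    {"delta_pos": [0,0,0],"dr": [0,0,0]}
  ],
  "fingers": 1,
  "squeeze": 12
}}

```text
time_s: 11.35
ee_pos: [0.6743, 0.0961, 0.0658]
eef_rot: [2.64, 0.0, 1.22]
force: [-4.6, 1.3, 5.9]
grip_width: 0.0197
```

Run:
```python
from h import *
im=snap("wrist","w8");crop(im,100,80,300,220,2.6,"w8c");im=snap("top","t8");crop(im,200,80,130,100,6,"t8c")
p,R,o=now();g=p-R.apply([0,0,.008]);d=g[:2]-C;print(g,np.hypot(*d),np.arctan2(-d[1],-d[0]),o["grip_width"])
# rows along the arc relative to now: theta with psi
t0=np.arctan2(-d[1],-d[0]);r=np.hypot(*d);z=g[2]
for th in np.linspace(t0,.735,15)[1:]:
    s=(th-t0)/(.735-t0);R1=Rt(-.35+s*.72,.5);T=G(th,r,z)+R1.apply([0,0,.008])
    print(round(th,3),((T-p)/.25).round(3).tolist(),((R1*Rt(-.35,.5).inv()).as_rotvec()/.5).round(3).tolist())
```

```text
[0.67066993 0.09740761 0.07275773] 0.0926219577538211 -0.6265285758208151 0.019825420800761683
-0.529 [-0.019, -0.029, -0.0] [-0.0, -0.0, 0.103]
-0.432 [-0.036, -0.061, -0.0] [0.0, -0.0, 0.206]
-0.335 [-0.049, -0.093, -0.0] [0.0, -0.0, 0.309]
-0.238 [-0.059, -0.127, -0.0] [-0.0, -0.0, 0.411]
-0.14 [-0.066, -0.162, -0.0] [0.0, -0.0, 0.514]
-0.043 [-0.069, -0.197, -0.0] [0.0, -0.0, 0.617]
0.054 [-0.069, -0.232, -0.0] [-0.0, -0.0, 0.72]
0.151 [-0.065, -0.267, -0.0] [-0.0, 0.0, 0.823]
0.249 [-0.058, -0.301, -0.0] [-0.0, -0.0, 0.926]
0.346 [-0.048, -0.335, -0.0] [0.0, -0.0, 1.029]
0.443 [-0.034, -0.368, -0.0] [-0.0, 0.0, 1.131]
0.54 [-0.017, -0.399, -0.0] [-0.0, 0.0, 1.234]
0.638 [0.003, -0.428, -0.0] [-0.0, 0.0, 1.337]
0.735 [0.025, -0.455, -0.0] [0.0, -0.0, 1.44]
```

View pics/w8c.png

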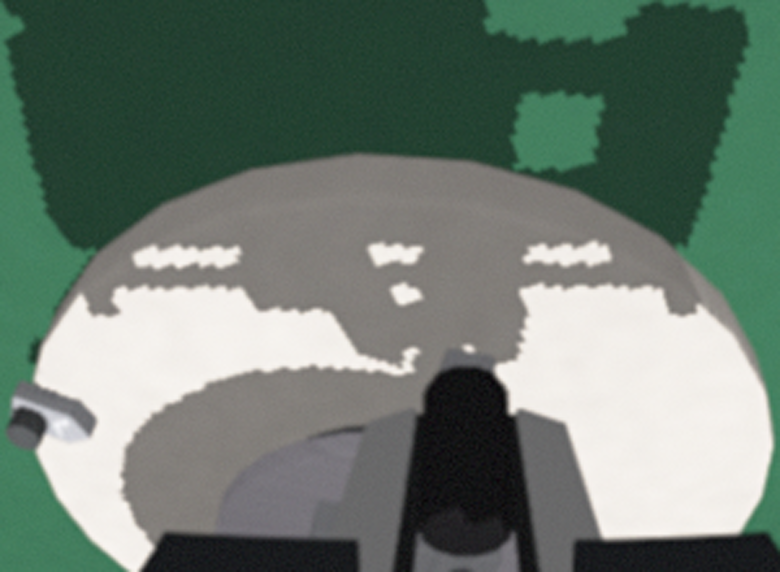

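View pics/t8c.png

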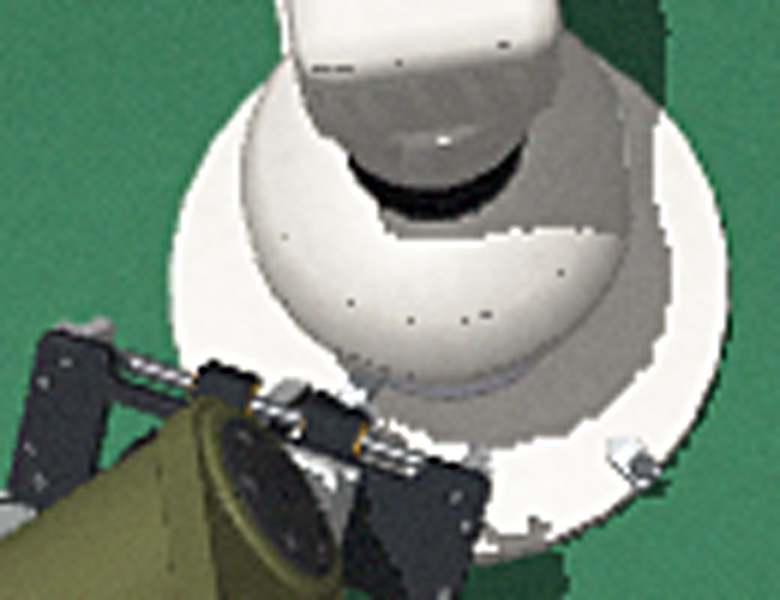

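Knob gripped (19.8 mm). Swinging, first half.

Request:
{"name": "jog_arm", "arguments": {
  "increments": [
    {"delta_pos": [-0.01,-0.014,0],"dr": [0,0,0.05]},
    {"delta_pos": [-0.019,-0.029,0],"dr": [0,0,0.1]},
    {"delta_pos": [-0.036,-0.061,0],"dr": [0,0,0.206]},
    {"delta_pos": [-0.049,-0.093,0],"dr": [0,0,0.309]},
    {"delta_pos": [-0.059,-0.127,0],"dr": [0,0,0.411]},
    {"delta_pos": [-0.066,-0.162,0],"dr": [0,0,0.514]},
    {"delta_pos": [-0.069,-0.197,0],"dr": [0,0,0.617]},
    {"delta_pos": [-0.069,-0.232,0],"dr": [0,0,0.72]},
    {"delta_pos": [-0.065,-0.267,0],"dr": [0,0,0.823]},
    {"delta_pos": [-0.065,-0.267,0],"dr": [0,0,0.823]}
  ]
}}

```text
time_s: 12.45
ee_pos: [0.6582, 0.0281, 0.0655]
eef_rot: [2.64, 0.001, 1.631]
force: [-1.6, -0.9, 4.2]
grip_width: 0.02
```

Run:
```python
from h import *
c=cam("wrist");im=snap("wrist","w9");crop(im,80,80,300,220,2.6,"w9c")
p,R,o=now();g=p-R.apply([0,0,.008]);d=g[:2]-C;print(g,np.hypot(*d),np.arctan2(-d[1],-d[0]),o["force"],o["qpos"])
for P in[G(.735,.101,.028),G(.735,.115,.036)]:print(((proj("wrist",P,c)-[80,80])*2.6).round(0))
t0=np.arctan2(-d[1],-d[0]);r=.0926;z=g[2];R0=R
for th in np.linspace(t0,.735,7)[1:]:
    s=(th-t0)/(.735-t0);R1=Ro.from_euler("z",s*.31)*R0;T=G(th,r,z)+R1.apply([0,0,.008])
    print(round(th,3),((T-p)/.25).round(3).tolist(),((R1*R0.inv()).as_rotvec()/.5).round(3).tolist())
```

```text
[0.65425081 0.02832715 0.07251319] 0.0926347163661339 0.16015805116156465 [-2.69291677 -2.11640076  5.0341891 ] [-0.02848105  0.49101748  1.72593458  0.09951991  0.42668236 -1.73796499]
[313. 372.]
[266. 365.]
0.256 [0.007, -0.034, 0.0] [0.0, 0.0, 0.103]
0.352 [0.018, -0.067, 0.0] [0.0, -0.0, 0.207]
0.448 [0.032, -0.099, 0.0] [-0.0, 0.0, 0.31]
0.543 [0.048, -0.129, 0.0] [-0.0, 0.0, 0.413]
0.639 [0.068, -0.158, 0.0] [0.0, 0.0, 0.517]
0.735 [0.09, -0.185, 0.0] [0.0, 0.0, 0.62]
```

View pics/w9c.png

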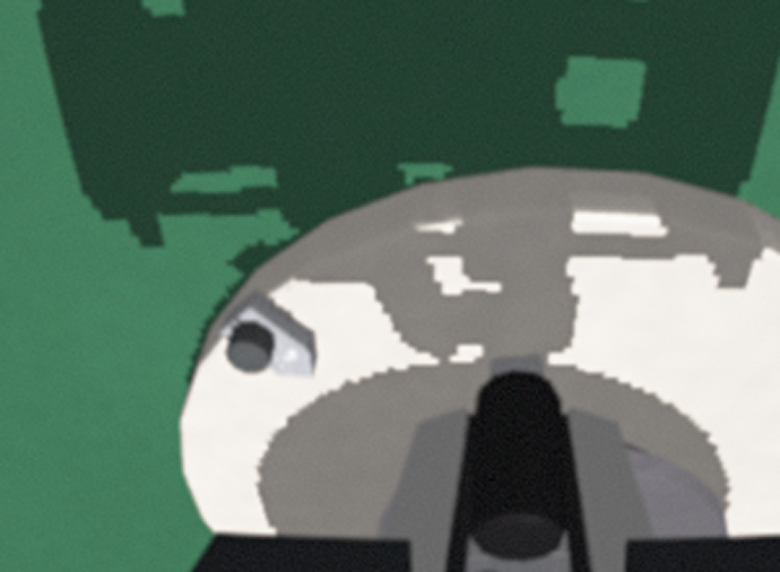

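Pointer tip at crop (314,373) against predicted (313,372): pointer angle near 0.735 holds. Continuing to just short of it.

Request:
{"name": "jog_arm", "arguments": {
  "increments": [
    {"delta_pos": [0.007,-0.034,0],"dr": [0,0,0.1]},
    {"delta_pos": [0.018,-0.067,0],"dr": [0,0,0.2]},
    {"delta_pos": [0.032,-0.099,0],"dr": [0,0,0.31]},
    {"delta_pos": [0.048,-0.129,0],"dr": [0,0,0.41]},
    {"delta_pos": [0.068,-0.158,0],"dr": [0,0,0.52]},
    {"delta_pos": [0.079,-0.172,0],"dr": [0,0,0.57]},
    {"delta_pos": [0.088,-0.183,0],"dr": [0,0,0.6]},
    {"delta_pos": [0.088,-0.183,0],"dr": [0,0,0.6]},
    {"delta_pos": [0.088,-0.183,0],"dr": [0,0,0.6]}
  ]
}}

```text
time_s: 13.4
ee_pos: [0.68, -0.0163, 0.0652]
eef_rot: [2.641, 0.001, 1.93]
force: [3.6, 1.0, 1.8]
grip_width: 0.0195
```

Run:
```python
from h import *
c=cam("wrist");im=snap("wrist","w10")
p,R,o=now();g=p-R.apply([0,0,.008]);d=g[:2]-C;th=np.arctan2(-d[1],-d[0]);print(g,np.hypot(*d),th,o["force"],o["qpos"],o["grip_width"])
for P in[G(th,.101,.028),G(th,.128,.02)]:
    u=proj("wrist",P,c);print(u);
x0,y0=180,90
crop(im,x0,y0,150,150,4,"w10c")
im=snap("top","t10");crop(im,220,80,110,100,7,"t10c")
```

```text
[ 0.67638863 -0.01760954  0.0722448 ] 0.09213964408180801 0.719337138431224 [2.79515727 2.32150348 0.20104172] [-0.17077512  0.55022511  1.63043071  0.46636958  0.56935645 -2.44745401] 0.01973955792690416
[274.52620883 200.12931721]
[258.10843897 159.18005161]
```

View pics/w10c.png

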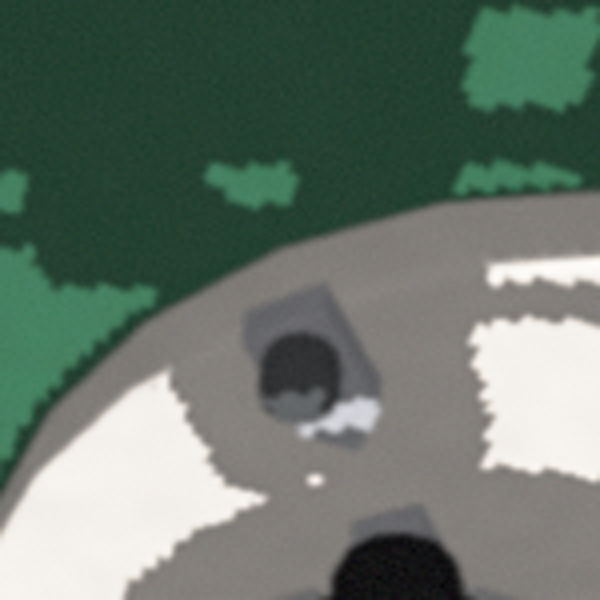

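View pics/t10c.png

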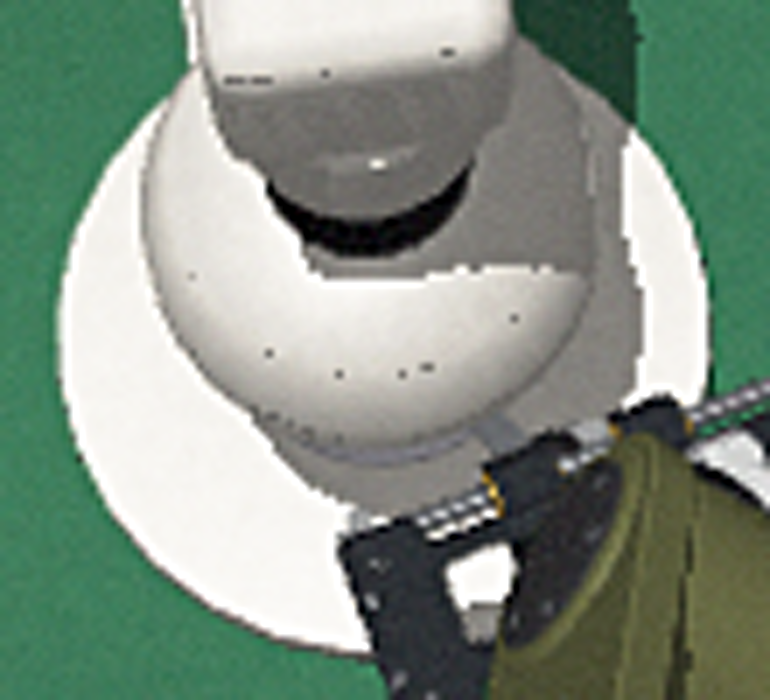

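Run:
```python
from h import *
im=cv2.imread("pics/w10.png");c=cam("wrist")
im=cv2.convertScaleAbs(im,alpha=1.3,beta=0)
for th,col in((.70,(0,0,255)),(.735,(0,255,0)),(.77,(255,0,0))):
    for r,z in((.101,.028),(.105,.028),(.115,.036)):
        u=proj("wrist",G(th,r,z),c);print(th,r,((u-[230,150])*8+4).round(0))
crop(im,230,150,75,75,8,"w10d")
def ang(x,y,z):
    P=at("wrist",230+(x-3.5)/8,150+(y-3.5)/8,z,c);d=P[:2]-C;return np.hypot(*d).round(4),np.arctan2(-d[1],-d[0]).round(4)
print(ang(318,414,.028))
```

```text
0.7 0.101 [383. 399.]
0.7 0.105 [365. 363.]
0.7 0.115 [317. 339.]
0.735 0.101 [340. 411.]
0.735 0.105 [320. 375.]
0.735 0.115 [264. 354.]
0.77 0.101 [298. 423.]
0.77 0.105 [276. 389.]
0.77 0.115 [214. 370.]
(np.float64(0.1013), np.float64(0.7519))
```

View pics/w10d.png

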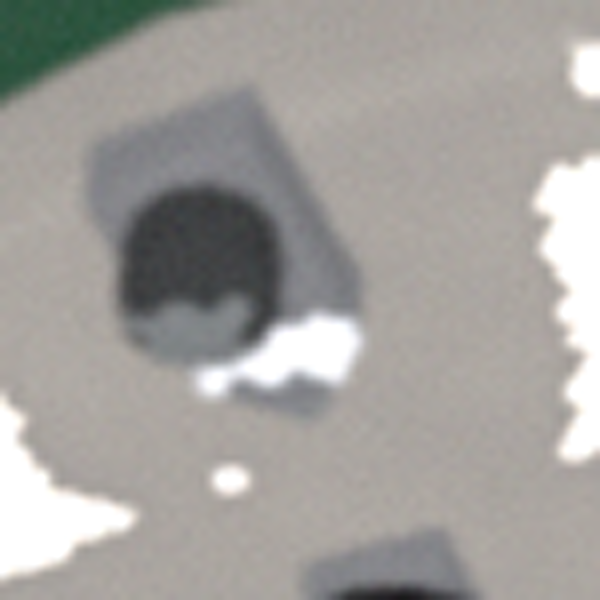

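Run:
```python
from h import *
c=cam("wrist")
def ang(n,x,y,z):
    P=at("wrist",230+(x-3.5)/8,150+(y-3.5)/8,z,c);d=P[:2]-C;print(n,z,np.hypot(*d).round(4),np.arctan2(-d[1],-d[0]).round(4))
for x in(303,),: pass
ang("leverL",303,572,.038);ang("leverR",440,528,.038);ang("leverMid",371,550,.038)
ang("tabL",90,150,.02);ang("tabR",248,88,.02);ang("tabMid",169,119,.02)
ang("shoulderR",358,275,.02);ang("screwtop",188,318,.036);ang("tip",318,414,.028)
```

```text
leverL 0.038 0.0951 0.7913
leverR 0.038 0.0958 0.6711
leverMid 0.038 0.0953 0.7308
tabL 0.02 0.1261 0.8167
tabR 0.02 0.1266 0.7112
tabMid 0.02 0.1262 0.7633
shoulderR 0.02 0.107 0.6994
screwtop 0.036 0.1201 0.7657
tip 0.028 0.1013 0.7519
```

Request:
{"name": "jog_arm", "arguments": {
  "increments": [
    {"delta_pos": [0.003,-0.0035,0],"dr": [0,0,0]},
    {"delta_pos": [0.006,-0.007,0],"dr": [0,0,0]},
    {"delta_pos": [0.006,-0.007,0],"dr": [0,0,0]},
    {"delta_pos": [0.006,-0.007,0],"dr": [0,0,0]}
  ]
}}

```text
time_s: 13.9
ee_pos: [0.6814, -0.0181, 0.0652]
eef_rot: [2.641, 0.0, 1.932]
force: [0.9, 4.9, 1.6]
grip_width: 0.0196
```

Run:
```python
from h import *
c=cam("wrist");im=snap("wrist","w11")
p,R,o=now();g=p-R.apply([0,0,.008]);d=g[:2]-C;th=np.arctan2(-d[1],-d[0]);print(g,np.hypot(*d),th,o["force"])
im=cv2.convertScaleAbs(im,alpha=1.4,beta=0);crop(im,230,150,75,75,8,"w11d")
print(R.apply([0,0,-1]))
```

```text
[ 0.67779866 -0.01946899  0.07218819] 0.09233347356437975 0.7445506890569971 [1.01501164 4.2580185  1.84609751]
[-0.4493993  -0.16919967  0.87716118]
```

View pics/w11d.png

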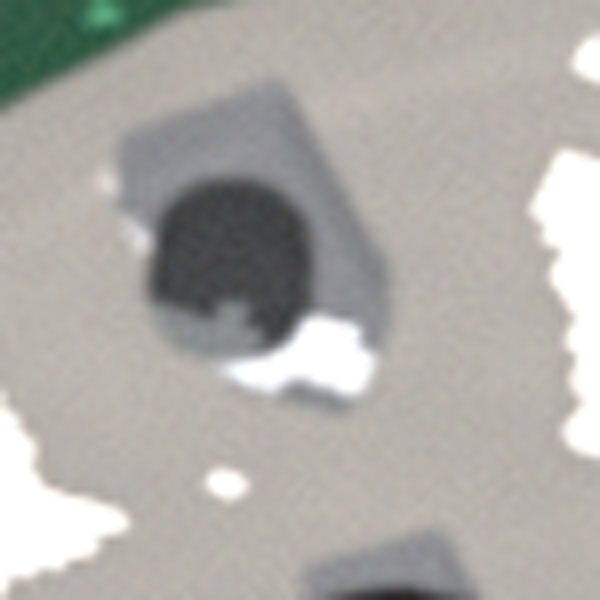

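Released view next: open, back off, and measure both angles in clean pictures.

Request:
{"name": "jog_arm", "arguments": {
  "increments": [
    {"delta_pos": [0,0,0],"dr": [0,0,0]},
    {"delta_pos": [0,0,0],"dr": [0,0,0]},
    {"delta_pos": [0,0,0],"dr": [0,0,0]},
    {"delta_pos": [0,0,0],"dr": [0,0,0]},
    {"delta_pos": [-0.04,-0.015,0.078],"dr": [0,0,0]},
    {"delta_pos": [-0.12,-0.045,0.234],"dr": [0,0,0]},
    {"delta_pos": [-0.2,-0.075,0.39],"dr": [0,0,0]},
    {"delta_pos": [-0.28,-0.105,0.546],"dr": [0,0,0]},
    {"delta_pos": [-0.28,-0.105,0.546],"dr": [0,0,0]},
    {"delta_pos": [-0.28,-0.105,0.546],"dr": [0,0,0]},
    {"delta_pos": [-0.28,-0.105,0.546],"dr": [0,0,0]}
  ],
  "fingers": 0
}}

```text
time_s: 15.05
ee_pos: [0.6112, -0.0444, 0.2004]
eef_rot: [2.642, -0.0, 1.932]
force: [0.1, -0.8, -1.2]
grip_width: 0.0467
```

Run:
```python
from h import *
c=cam("wrist");np.savez("c12.npz",*[np.array(x) for x in c]);im=snap("wrist","w12");crop(im,180,110,150,150,4,"w12a")
crop(im,230,150,75,75,8,"w12d")
im=snap("top","t12");crop(im,270,125,60,50,12,"t12c")
print(now()[2]["force"],now()[0])
```

```text
[ 0.17562165  0.4384636  -0.54051724] [ 0.61127525 -0.04427566  0.20006932]
```

View pics/w12a.png

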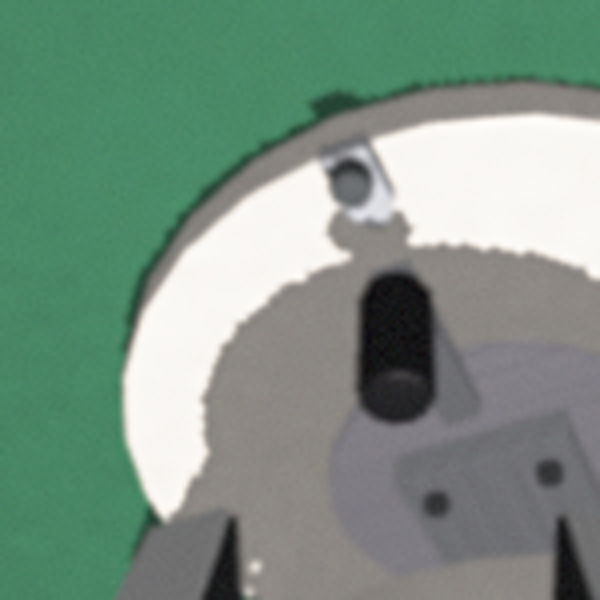

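View pics/t12c.png

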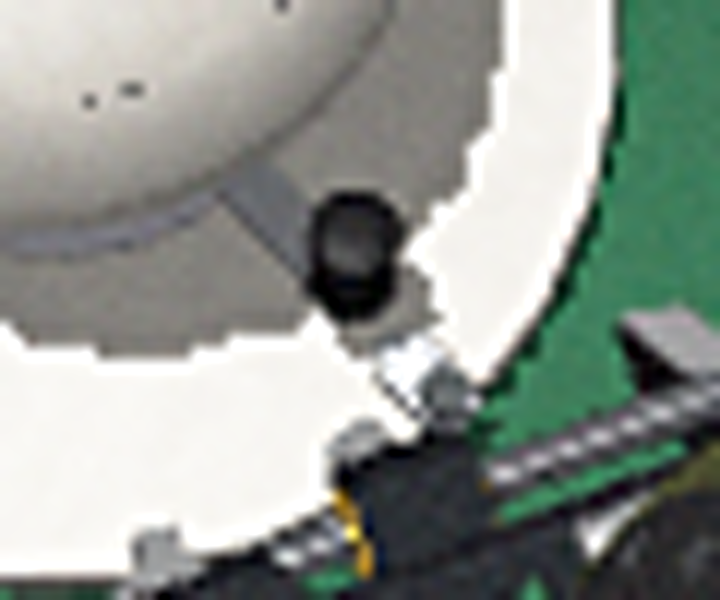

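Run:
```python
from h import *
c=cam("wrist");im=cv2.imread("pics/w12.png")
x0,y0,k=185,110,6
b=cv2.resize(im[y0:y0+100,x0:x0+130],None,fx=k,fy=k,interpolation=cv2.INTER_CUBIC)
cv2.imwrite("pics/w12e.png",b)
def px(P): return ((proj("wrist",P,c)-[x0,y0]+.5)*k)
def line(Ps,col): cv2.polylines(b,[np.array([px(P) for P in Ps]).round().astype(np.int32)],False,col,1,cv2.LINE_AA)
line([G(t,.125,.02) for t in np.linspace(-.5,1.6,80)],(0,0,255))
def rel(th,x,y,z):return np.r_[C+np.array([[np.cos(th),-np.sin(th)],[np.sin(th),np.cos(th)]])@[x,y],z]
th=.745
line([rel(th,-.092+.01*np.cos(a),.01*np.sin(a),.086) for a in np.linspace(0,6.3,30)],(0,255,255))
line([rel(th,-.09,-.006,.048),rel(th,-.057,-.006,.048)],(0,255,255));line([rel(th,-.057,.006,.048),rel(th,-.09,.006,.048)],(0,255,255))
th=.755
line([rel(th,-.128,-.007,.028),rel(th,-.128,.007,.028),rel(th,-.108,.007,.028),rel(th,-.101,0,.028),rel(th,-.108,-.007,.028),rel(th,-.128,-.007,.028)],(255,0,255))
line([G(t,.057,.038) for t in np.linspace(-.5,1.6,80)],(0,0,255))
cv2.imwrite("pics/w12f.png",b)
```

```text
(no output)
```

View pics/w12e.png

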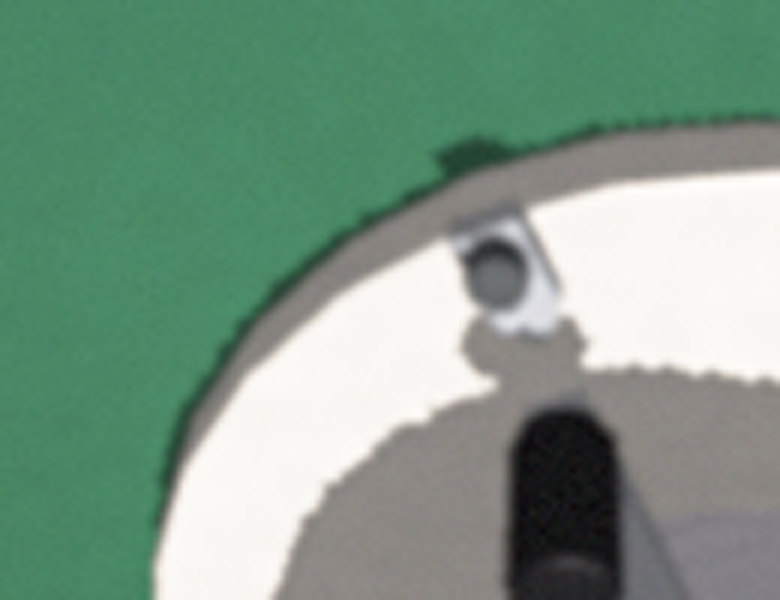

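View pics/w12f.png

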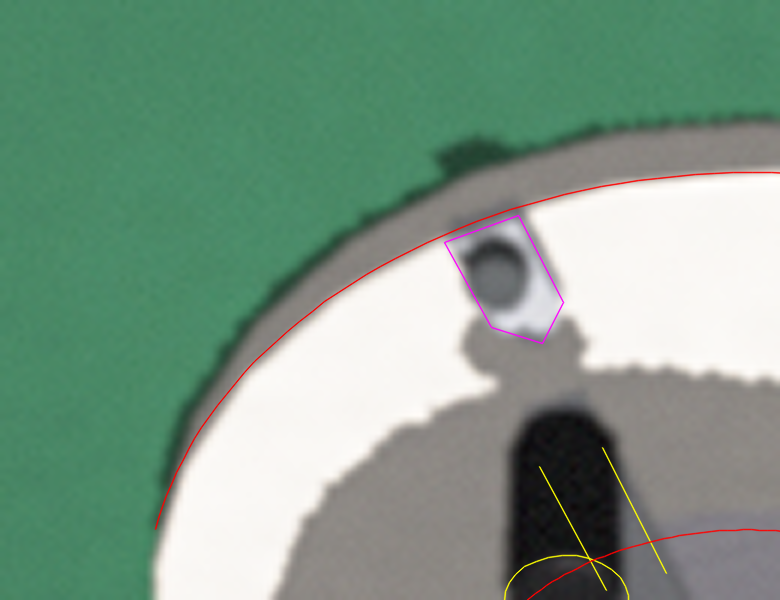

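Run:
```python
from h import *
c=cam("wrist");im=cv2.imread("pics/w12.png");im=cv2.convertScaleAbs(im,alpha=1.7,beta=10)
x0,y0,k=250,165,9
b=cv2.resize(im[y0:y0+64,x0:x0+80],None,fx=k,fy=k,interpolation=cv2.INTER_CUBIC);cv2.imwrite("pics/w12g.png",b)
def px(P): return ((proj("wrist",P,c)-[x0,y0]+.5)*k)
def line(Ps,col): cv2.polylines(b,[np.array([px(P) for P in Ps]).round().astype(np.int32)],False,col,1,cv2.LINE_AA)
def rel(th,x,y,z):return np.r_[C+np.array([[np.cos(th),-np.sin(th)],[np.sin(th),np.cos(th)]])@[x,y],z]
for th,col in((.735,(0,255,255)),(.755,(255,0,255))):
    line([rel(th,-.092+.01*np.cos(a),.01*np.sin(a),.086) for a in np.linspace(0,6.3,40)],col)
    line([rel(th,-.085,-.006,.048),rel(th,-.05,-.006,.048)],col)
    line([rel(th,-.085,.006,.048),rel(th,-.05,.006,.048)],col)
    line([rel(th,-.096,-.006,.038),rel(th,-.096,.006,.038)],col)
cv2.imwrite("pics/w12h.png",b)
```

```text
(no output)
```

View pics/w12g.png

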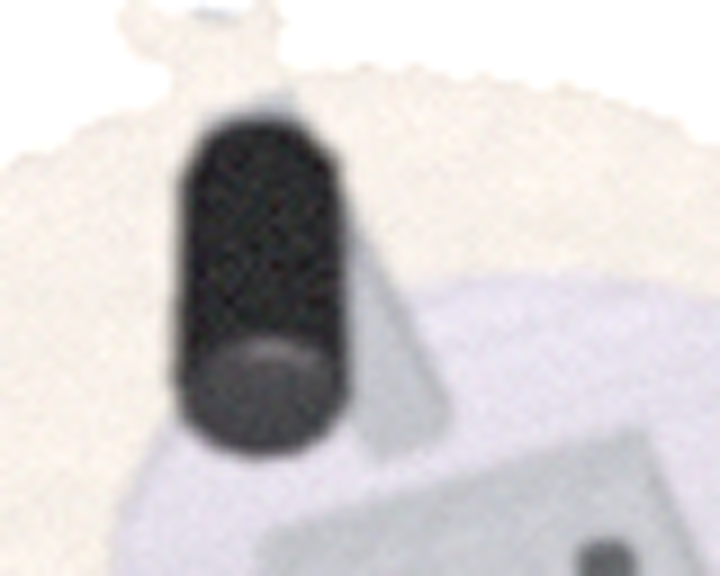

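View pics/w12h.png

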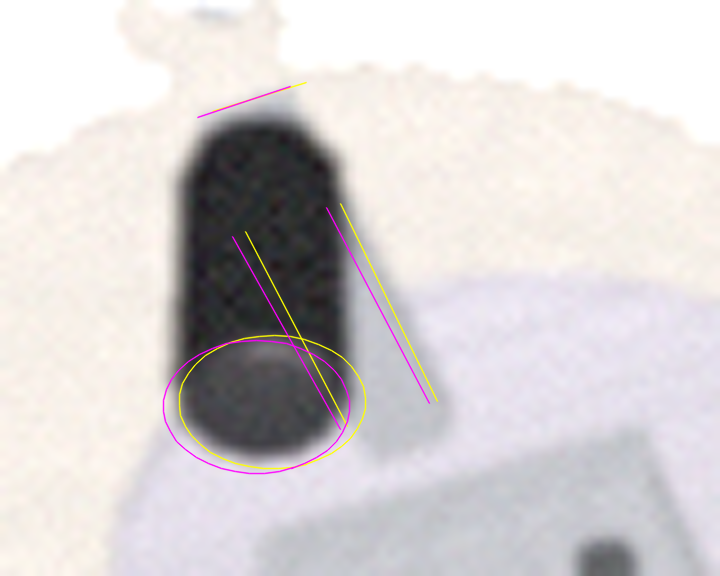

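Run:
```python
from h import *
c=cam("top");im=cv2.imread("pics/t12.png")
x0,y0,k=285,130,16
b=cv2.resize(im[y0:y0+35,x0:x0+45],None,fx=k,fy=k,interpolation=cv2.INTER_CUBIC)
def px(P): return ((proj("top",P,c)-[x0,y0]+.5)*k)
def line(Ps,col): cv2.polylines(b,[np.array([px(P) for P in Ps]).round().astype(np.int32)],False,col,1,cv2.LINE_AA)
def rel(th,x,y,z):return np.r_[C+np.array([[np.cos(th),-np.sin(th)],[np.sin(th),np.cos(th)]])@[x,y],z]
line([G(t,.125,.02) for t in np.linspace(-.5,1.6,80)],(0,0,255))
for th,col in((.735,(0,255,255)),(.755,(255,0,255))):
    line([rel(th,-.092+.01*np.cos(a),.01*np.sin(a),.086) for a in np.linspace(0,6.3,40)],col)
    line([rel(th,-.128,-.007,.028),rel(th,-.128,.007,.028),rel(th,-.108,.007,.028),rel(th,-.101,0,.028),rel(th,-.108,-.007,.028),rel(th,-.128,-.007,.028)],col)
    for s in(-.006,.006): line([rel(th,-.08,s,.048),rel(th,-.06,s,.048)],col)
cv2.imwrite("pics/t12h.png",b)
```

```text
(no output)
```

View pics/t12h.png

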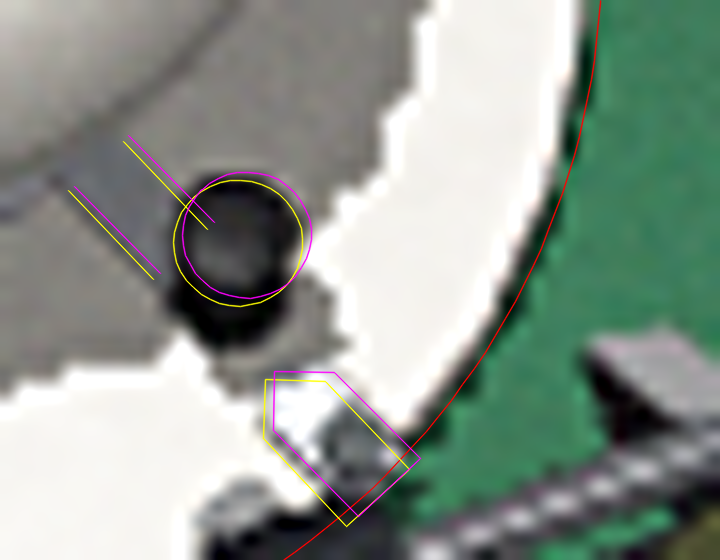

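Both cameras put the lever at about 0.745–0.755 and the pointer at about 0.755, less than 1 mm apart at the knob. I'll back away further and run a final scene check.

Request:
{"name": "jog_arm", "arguments": {
  "increments": [
    {"delta_pos": [-0.15,-0.03,0.15],"dr": [0,0,0]},
    {"delta_pos": [-0.3,-0.05,0.25],"dr": [0,0,0]},
    {"delta_pos": [-0.45,-0.05,0.35],"dr": [0,0,0]},
    {"delta_pos": [-0.45,-0.05,0.35],"dr": [0,0,0]},
    {"delta_pos": [-0.45,-0.05,0.35],"dr": [0,0,0]}
  ]
}}

```text
time_s: 15.65
ee_pos: [0.4991, -0.0572, 0.2891]
eef_rot: [2.64, 0.001, 1.931]
force: [-0.1, 0.9, -0.8]
grip_width: 0.0469
```

Run:
```python
from h import *
im=snap("top","t13");b=cv2.imread("pics/t12.png")
cv2.imwrite("pics/t13c.png",cv2.resize(im[60:300,60:480],None,fx=1.85,fy=1.85,interpolation=cv2.INTER_CUBIC))
crop(im,265,120,60,50,12,"t13d")
```

```text
(no output)
```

View pics/t13c.png

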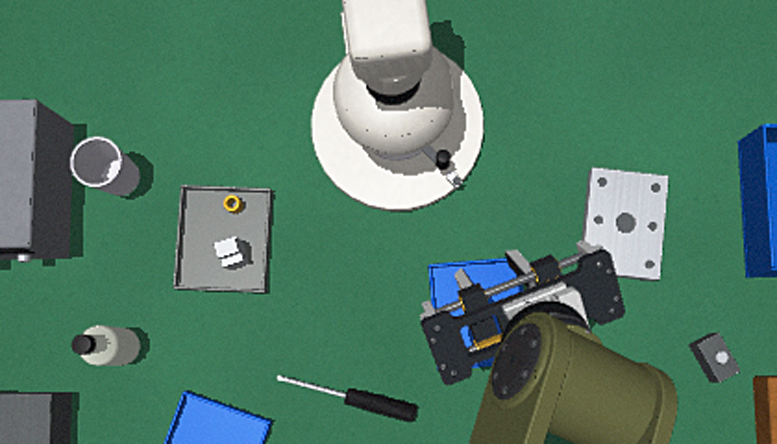

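View pics/t13d.png

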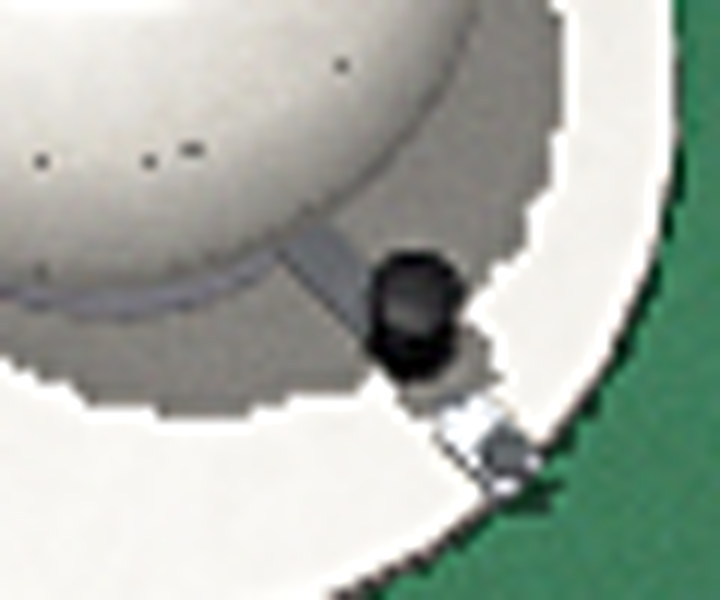

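The picture shows the insert standing in the grey tray at (228,250), the bush in place, the lever in line with the pointer at (445–458,158–182), and the other objects where they were. Handing in.

```bash
python3 -c "
from station import ctrl
print(ctrl.hand_in())"
```

```text
the job is handed in; nothing more can be done
None
```

I moved the steel insert from the stage into the grey tray, then swung the lever to the pointer and handed in at about 15.7 s. No verdict was reported.

- **Insert:** In the last top picture it stands upright on the tray floor, clear of the walls and the bush. I saw no sign that the lever moved meanwhile: its knob was where I had first measured it when I went to grip it.
- **Lever:** I gripped the knob, swung it from about -0.62 rad, released it and backed off. The last checks put the lever at about 0.745 to 0.755 rad.
- **Pointer:** I read it at about 0.755 rad. Single readings disagreed, from 0.752 (tip) to 0.766 (thumbscrew). That leaves the lever perhaps 0.01 rad (about 1 mm at the knob) short, close to what I can measure, so I did not correct it.
- **Contact:** The forces reported at the end of each move stayed under about 11 N. The last pictures show the microscope and pointer undisturbed, the other objects in view where they were, and the arm touching nothing. I did not look at the loupe again; it was outside or hidden in the last top picture.

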